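Make up a drinks order and call the customer

ROBOT

A 7-joint arm with a two-finger parallel gripper is mounted at the origin on the work surface. World frame = base frame: x ahead of the robot, y to its left, z up, the work surface at z = 0. Lengths are in m, angles in rad, forces in N, time in s.
With the tool pointing down it reaches from about 0.425 to 0.925 m from the base axis. Payload 6.8 kg.
Tool frame: the origin (TCP) lies on the centre line of the jaws, within the pads' length; the fingertips stand 14 mm ahead of it and the grasp point (between the pads) lies 5 mm behind it (r.tips_ahead is the distance from the TCP to the fingertips, in m); z points along the fingers, y is the line along which they close (so a half turn about z gives the same grasp; the last joint's range is limited). The gripper opens to 85 mm and grips with 20 to 120 N. Pads are 22 mm wide; open, the fingers measure 114 mm over their backs; the gripper's body (76 mm by 85 mm) begins 54 mm behind the grasp point. The pads swing forward as they close: fully open they stand 13 mm farther back than shut.
Start: joints at [1.23, 0.477, 0.022, 1.555, -0.011, 1.109, -0.083], TCP at [0.156, -0.657, 0.245] pointing down, gripper open.
Joint ranges: [-2.96, 2.96], [-0.34, 2.1], [-1.41, 1.46], [0.24, 2.44], [-1.37, 4.51], [0.17, 1.92], [-2.96, 2.96]. Speed limits (rad/s): [2.39, 2.39, 3.14, 3.14, 3.14, 3.14, 3.14].

INTERFACE

Orientations are given as a rotation vector (axis times angle).
In Python, from bench import r, eyes gives the robot as it stands.
- The arm moves only by the tool step_arm, never from a script. Its argument "rows" is a list of rows, each a list of 6 numbers: the shift along the world's x, y, z in units of 60 cm (1.0 is 60 cm), then the turn, a rotation vector about the world's x, y, z in units of pi rad (1.0 is pi rad). In form: [[x, y, z, rx, ry, rz], ...]. A call has 1 to 5 rows; each row is the pose to reach, as a shift and turn from the pose commanded when the call began, turning the shorter way round; what a row does not reach only later rows make up. A row lasts 1/12 s, in which the tool goes at most 41.7 mm and 7.16 degrees, less where a joint would pass 70% of its speed; a pose out of reach is approached as far as the arm can. A call with a number of a shift or a turn outside -1 to 1 is refused whole. A call with a gripper value outside its range is refused whole. "jaw" is the closure, from 0 (fully open) to 1 (shut), set as the call begins (left out, the last holds). The fingers move at their own pace and stop on an object; "squeeze" is the grip in N (left out, the last holds). Time passes only in rows, so rows that repeat a pose let the fingers close. It gives the time, the measured TCP pose, the force, the opening and the grip force at its end, in the units of the state.
- r.get_obs(): the state, without advancing time (a new reading comes with each control period).
- eyes.grab_frame(name): name is "side" or "top"; returns the picture (480x640x3 uint8, red, green, blue); there is no depth.
- eyes.camera_info(name): a dict with "mtx" (3x3 intrinsics, pixels), "extrinsics" (4x4, takes a point from camera to world coordinates). Camera axes: x right, y down, z forward; pixel columns grow to the right and rows downward; lengths in m; the calibration is good to about 2 mm. A picture is of the moment at which its call begins. camera_info takes no time and is no camera call.
- r.hand_in(): hands the job in; it is judged then, once.
The state is a dict: "clock": time; "joints": joint angles; "qvel": joint speeds; "tau": joint torques, N m; "tcp_pos": TCP position; "orientation": TCP orientation; "contact_force": force on the tool from outside, world axes, zero at the start; "moment": the same for the moment, N m; "grip_width": finger opening in m; "gripper_force": force on a finger pad.
Only numpy, scipy, OpenCV 4.12 (cv2) and the standard library are available. Lean on these libraries where they do the work, as an engineer would, in place of code of your own. Each camera call takes 0.05 s, during which the arm holds its last target. There are 200 camera calls.

TASK

Clear the pick-up counter and make up the waiting order: stand the returned empty bottles, the ones without caps in the wooden nest blocks, upright in the return crate, and stand every capped bottle and jar from the left of the counter upright in a pocket of the block that matches its shape and size, fully home. When all that is done, call customer 381 on the keypad: press clear, then 3, 8, 1 and the call key, each fully down and let go before the next, and press no other key. Leave everything else on the counter where it stands.

Things in the scene. Friction and masses are not known exactly. Their poses are not given: they have to be found in the camera images.
- round_a_mid (a point): large round bottle, white, black cap: 130 mm tall overall, body diameter 58 mm up to 80 mm, shoulder narrowing to the neck, round cap diameter 36 mm from 96 to 130 mm above the foot (cap middle is 48 mm above this point); thick base, about 0.2 kg. The point is on its axis half-way up, 65 mm above its foot, z up. Starts upright at the left; absent if not in this order.
- round_b_mid (a point): large round bottle, white, black cap: 130 mm tall overall, body diameter 58 mm up to 80 mm, shoulder narrowing to the neck, round cap diameter 36 mm from 96 to 130 mm above the foot (cap middle is 48 mm above this point); thick base, about 0.2 kg. The point is on its axis half-way up, 65 mm above its foot, z up. Starts upright at the left; absent if not in this order.
- square_a_mid (a point): square bottle, white, black cap: 115 mm tall overall, body 50 x 50 mm with sides along its x and y axes up to 68 mm, round cap diameter 36 mm from 81 to 115 mm above the foot (cap middle is 40.5 mm above this point); thick base, about 0.2 kg. The point is on its axis half-way up, 57.5 mm above its foot, z up. Starts upright at the left; absent if not in this order.
- square_b_mid (a point): square bottle, white, black cap: 115 mm tall overall, body 50 x 50 mm with sides along its x and y axes up to 68 mm, round cap diameter 36 mm from 81 to 115 mm above the foot (cap middle is 40.5 mm above this point); thick base, about 0.2 kg. The point is on its axis half-way up, 57.5 mm above its foot, z up. Starts upright at the left; absent if not in this order.
- jar_a_mid (a point): small round dessert jar, white with a black lid: 70 mm tall overall, body diameter 48 mm, lid diameter 50 mm from 52 to 70 mm above the foot (lid middle is 26 mm above this point); thick base, about 0.15 kg. The point is on its axis half-way up, 35 mm above its foot, z up. Starts upright at the left; absent if not in this order.
- jar_b_mid (a point): small round dessert jar, white with a black lid: 70 mm tall overall, body diameter 48 mm, lid diameter 50 mm from 52 to 70 mm above the foot (lid middle is 26 mm above this point); thick base, about 0.15 kg. The point is on its axis half-way up, 35 mm above its foot, z up. Starts upright at the left; absent if not in this order.
- empty_round_mid (a point): returned empty large round bottle, white, without its cap: 130 mm tall, body diameter 58 mm, open neck diameter 30 mm (33 at the thread ring) from 96 to 130 mm above the foot; 0.06 kg. The point is on its axis 65 mm above its foot, z up. Stands in a pocket of the round block at the start, or absent.
- empty_square_mid (a point): returned empty square bottle, white, without its cap: 115 mm tall, body 50 x 50 mm along its x and y, open neck diameter 30 mm (33 at the thread ring) from 81 to 115 mm above the foot; 0.06 kg. The point is on its axis 57.5 mm above its foot, z up. Stands in a pocket of the square block at the start, or absent.
- crate_in (a point): grey return crate at the far right, fixed, open top: 170 (x) x 120 (y) x 70 mm outside, walls 5 mm, one divider across the middle making two compartments 77 (x) x 110 (y) mm, centred 41 mm either side of this point along x. Point: centre of the inner floor, 5 mm above the counter; z up.
- nest_round_top (a point): wooden nest block 185 (x) x 84 (y) x 38 mm, fixed, in mid-counter beside the two others in any order. Two equal pockets, 46 mm either side of this point along the block's x, empty but for a returned bottle, 32 mm deep, flat floor. Each is a round hole of diameter 63 mm, for a large round bottle. Point: centre of the top face, 38 mm above the counter; z up.
- nest_square_top (a point): wooden nest block 185 (x) x 84 (y) x 38 mm, fixed, in mid-counter beside the two others in any order. Two equal pockets, 46 mm either side of this point along the block's x, empty but for a returned bottle, 32 mm deep, flat floor. Each is a square hole 55 x 55 mm with sides along the block's x and y axes, for a square bottle. Point: centre of the top face, 38 mm above the counter; z up.
- nest_jar_top (a point): wooden nest block 185 (x) x 84 (y) x 38 mm, fixed, in mid-counter beside the two others in any order. Two equal pockets, 46 mm either side of this point along the block's x, empty at the start, 32 mm deep, flat floor. Each is a round hole of diameter 53 mm, for a small jar. Point: centre of the top face, 38 mm above the counter; z up.
- keypad_mid (a point): call keypad, fixed at the right: grey housing 180 (x) x 130 (y) x 26 mm, a 52 mm high display bar on its far edge (x +63 to +97 mm), thin aerial 125 mm high at the far right corner. 12 square spring keys 24 mm wide, 36 mm apart, telephone layout seen from the robot, no figures. Point: centre of the housing's top; x away from the robot, y to its left, z up. Key tops at z +12.5 mm.
- key_clear (a joint): travel of key clear (cross mark), centred at x -72, y +36 mm from the keypad point: nearest row, left. m: 0 up, 0.005 fully down; about 1 N to start, 4 N at the bottom; springs back.
- key_3 (a joint): travel of key 3, centred at x +36, y -36 mm from the keypad point: farthest row, right. m: 0 up, 0.005 fully down; about 1 N to start, 4 N at the bottom; springs back.
- key_8 (a joint): travel of key 8, centred at x -36, y +0 mm from the keypad point: third row, middle. m: 0 up, 0.005 fully down; about 1 N to start, 4 N at the bottom; springs back.
- key_1 (a joint): travel of key 1, centred at x +36, y +36 mm from the keypad point: farthest row, left. m: 0 up, 0.005 fully down; about 1 N to start, 4 N at the bottom; springs back.
- key_call (a joint): travel of key call (ring mark), centred at x -72, y -36 mm from the keypad point: nearest row, right. m: 0 up, 0.005 fully down; about 1 N to start, 4 N at the bottom; springs back.
- other_keys: the seven other keys of the keypad taken together (2, 4, 5 with a small nib, 6, 7, 9 and 0), not to be pressed; telephone layout: rows 1 2 3 / 4 5 6 / 7 8 9 / clear 0 call from the far side, left to right, at x +36, 0, -36, -72 and y +36, 0, -36 mm from the keypad point; same springs. Its own point is mid-keypad, 10 mm above the counter.
- lid_stack: stack of white cup lids, diameter 94, 32 mm high; a bystander, to be left where it stands. Origin under its centre.
- jigger: small steel jigger, diameter 43, 70 mm high; a bystander, to be left where it stands. Origin under its centre.
- pager_stack: two black square pagers stacked, 85 x 85 x 36 mm; a bystander, to be left where it stands. Origin under its centre.
- straw_tin: steel tin of straws, diameter 72, 165 mm high; a bystander, to be left where it stands. Origin under its centre.
- cup_stack: upturned stack of clear cups, diameter 93, 165 mm high (near it along the far edge, at its two ends, a syrup pump bottle, 242 mm high, and a napkin box stand fast); a bystander, to be left where it stands. Origin under its centre.

How it is judged:
On the way, in this order (a step that is already met when the one before it is completed fails the run):
1. the empties stand in the return crate, and every bottle and jar of the order stands fully home in a pocket of its own shape ((x of round_a_mid in the frame of nest_round_top between -0.052 and -0.04 m or x of round_a_mid in the frame of nest_round_top between 0.04 and 0.052 m) and y of round_a_mid in the frame of nest_round_top between -0.006 and 0.006 m and z of each of round_a_mid, round_b_mid in the frame of nest_round_top below 0.037 m and angle between each of round_a_mid, round_b_mid, square_a_mid, square_b_mid, jar_a_mid, jar_b_mid, empty_round_mid, empty_square_mid's own z axis and vertical below 0.12 rad and (x of round_b_mid in the frame of nest_round_top between -0.052 and -0.04 m or x of round_b_mid in the frame of nest_round_top between 0.04 and 0.052 m) and y of round_b_mid in the frame of nest_round_top between -0.006 and 0.006 m and (x of square_a_mid in the frame of nest_square_top between -0.052 and -0.04 m or x of square_a_mid in the frame of nest_square_top between 0.04 and 0.052 m) and y of square_a_mid in the frame of nest_square_top between -0.006 and 0.006 m and z of each of square_a_mid, square_b_mid in the frame of nest_square_top below 0.0295 m and (x of square_b_mid in the frame of nest_square_top between -0.052 and -0.04 m or x of square_b_mid in the frame of nest_square_top between 0.04 and 0.052 m) and y of square_b_mid in the frame of nest_square_top between -0.006 and 0.006 m and (x of jar_a_mid in the frame of nest_jar_top between -0.052 and -0.04 m or x of jar_a_mid in the frame of nest_jar_top between 0.04 and 0.052 m) and y of jar_a_mid in the frame of nest_jar_top between -0.006 and 0.006 m and z of each of jar_a_mid, jar_b_mid in the frame of nest_jar_top below 0.007 m and (x of jar_b_mid in the frame of nest_jar_top between -0.052 and -0.04 m or x of jar_b_mid in the frame of nest_jar_top between 0.04 and 0.052 m) and y of jar_b_mid in the frame of nest_jar_top between -0.006 and 0.006 m and x of empty_round_mid in the frame of crate_in between -0.08 and 0.08 m and y of empty_round_mid in the frame of crate_in between -0.055 and 0.055 m and z of empty_round_mid in the frame of crate_in below 0.07 m and x of empty_square_mid in the frame of crate_in between -0.08 and 0.08 m and y of empty_square_mid in the frame of crate_in between -0.055 and 0.055 m and z of empty_square_mid in the frame of crate_in below 0.0625 m), for 0.2 s.
2. the clear key is pressed down (value of joint key_clear above 0.0035 m), for 0.02 s.
3. key 3 is pressed down (value of joint key_3 above 0.0035 m), for 0.02 s.
4. key 8 is pressed down (value of joint key_8 above 0.0035 m), for 0.02 s.
5. key 1 is pressed down (value of joint key_1 above 0.0035 m), for 0.02 s.
6. the call key is pressed down (value of joint key_call above 0.0035 m), for 0.02 s.
At the end, for the whole second after the job is handed in: Empties present stand in the crate (foot within 5 mm of its floor); capped bottles and jars present stand in a pocket of their own shape and size, within 6 mm of its centre in x and y, foot within 4 mm of its floor; none tilted over 0.12 rad; the five keys are back up (under 1.5 mm down) (all of step 1 and value of joint each of key_clear, key_3, key_8, key_1, key_call below 0.0015 m); the robot touches nothing.
It fails at once if a key other than clear, 3, 8, 1 and call is pressed (with more than 2.5 N) (contact force between other_keys and anything else above 2.5 N).
It fails at once if two keys are down at once (each more than 2.5 mm) (value of joint each of key_clear, key_3 above 0.0025 m or value of joint each of key_clear, key_8 above 0.0025 m or value of joint each of key_clear, key_1 above 0.0025 m or value of joint each of key_clear, key_call above 0.0025 m or value of joint each of key_3, key_8 above 0.0025 m or value of joint each of key_3, key_1 above 0.0025 m or value of joint each of key_3, key_call above 0.0025 m or value of joint each of key_8, key_1 above 0.0025 m or value of joint each of key_8, key_call above 0.0025 m or value of joint each of key_1, key_call above 0.0025 m).
It fails at once if a bystander is moved more than 25 mm or tipped (distance of any of lid_stack, jigger, pager_stack, straw_tin, cup_stack from where it was at the start of the episode above 0.025 m or angle between any of lid_stack, jigger, pager_stack, straw_tin, cup_stack's own z axis and vertical above 0.5 rad).
Of round_a, round_b, square_a, square_b, jar_a, jar_b only 3 to 5 are there at a start; the rules pass over those that are not, and their reading is None.
Of empty_round, empty_square only 1 to 2 are there at a start; the rules pass over those that are not, and their reading is None.
At some moment in a run one of round_a, round_b, square_a, square_b, jar_a, jar_b may be knocked a few centimetres aside while the robot is not near it.
It also fails if it takes over 210 s, if anything falls off the work surface, if the arm or the gripper's body presses on something with over 40 N, if the wrist force passes 120 N, or if a joint passes its speed limit or range.

## Working session

There is one attempt and no reset: what is moved stays moved. The work goes in short steps, Python scripts to look and compute and a tool call to move; the robot and the scene stay as the last step left them, time stands still between calls to the robot, and variables do not carry over. Pictures are saved under pics/ and viewed, at most 14 in all, crops included, and the job is handed in when it is done.

Besides the shell and the picture viewer there is one more tool, called after "Request:" by a JSON object that holds its "op" and its "data". step_arm: Moves the arm, as the interface text tells. Shifts and turns lie within -1 to 1; 1 stands for 60 cm of shift or pi rad of turn. Its arguments: {"type":"object","properties":{"rows":{"type":"array"},"jaw":{"type":"number"},"squeeze":{"type":"number"}},"required":["rows"]}

```bash
mkdir -p pics; ls
python3 - <<'E'
from bench import r, eyes
import cv2
o=r.get_obs();print(o)
for n in("top","side"):
    cv2.imwrite(f"pics/{n}0.png",eyes.grab_frame(n)[:,:,::-1]); i=eyes.camera_info(n);print(n,i)
E
```

```text
pics
{'clock': 0.0, 'joints': array([ 1.22992016,  0.47779791,  0.02233312,  1.55644167, -0.01147237,
        1.10927631, -0.08309076]), 'qvel': array([ 0.00048619,  0.00132212, -0.00080515, -0.00173247, -0.0003643 ,
        0.00134044, -0.00168275]), 'tau': array([-2.17717575e-04, -5.96451688e+01,  1.60784606e+00, -2.81190258e+01,
        1.24972727e-02,  9.35250049e-03, -1.61333986e-07]), 'tcp_pos': array([ 0.15556572, -0.65625929,  0.24433116]), 'orientation': array([-3.11858294e+00, -3.64691438e-01,  5.67403429e-04]), 'contact_force': array([-0.66696433,  0.916821  , -0.4926807 ]), 'moment': array([0.06499876, 0.03397121, 0.00271098]), 'gripper_force': 0.0, 'grip_width': 0.08523286393442128}
top {'mtx': array([[456.14427731,   0.        , 321.93253723],
       [  0.        , 456.14427731, 239.1839664 ],
       [  0.        ,   0.        ,   1.        ]]), 'extrinsics': array([[ 0.01449352, -0.98362529,  0.17964196,  0.32390601],
       [-0.999815  , -0.0165286 , -0.00983681, -0.01009744],
       [ 0.01264497, -0.17946615, -0.98368288,  1.16698759],
       [ 0.        ,  0.        ,  0.        ,  1.        ]])}
side {'mtx': array([[444.94214601,   0.        , 317.34446341],
       [  0.        , 444.94214601, 238.36509326],
       [  0.        ,   0.        ,   1.        ]]), 'extrinsics': array([[-0.96672351, -0.11926216,  0.2263232 ,  0.28080859],
       [-0.25501169,  0.51966854, -0.81542237,  0.89561699],
       [-0.02036402, -0.84600304, -0.53278904,  0.66941735],
       [ 0.        ,  0.        ,  0.        ,  1.        ]])}
```

View pics/top0.png

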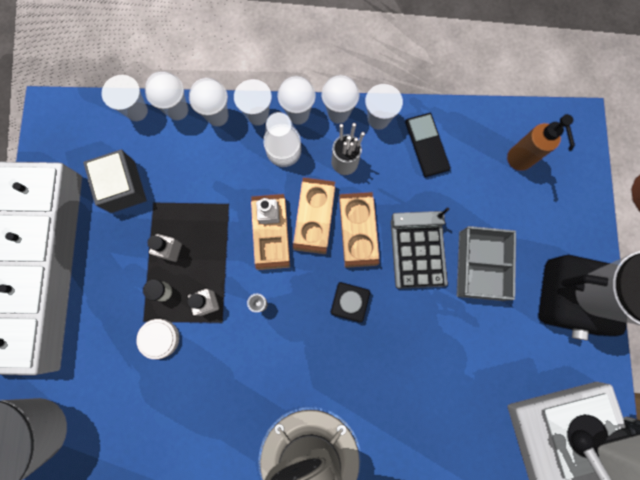

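View pics/side0.png

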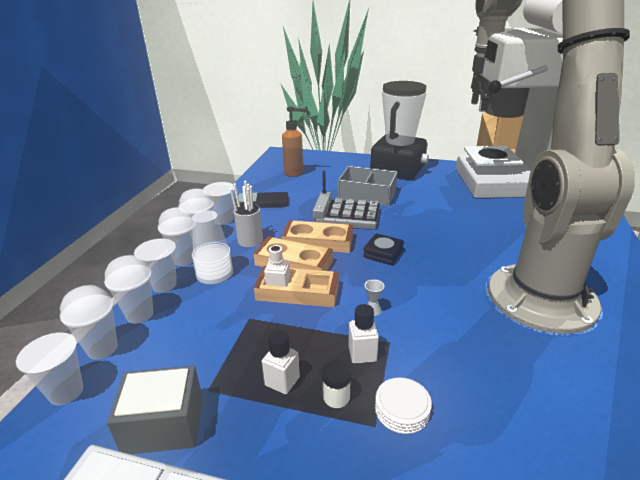

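Run:
```python
import cv2,numpy as np
a=cv2.imread("pics/top0.png")
z=lambda x0,x1,y0,y1,s:cv2.resize(a[y0:y1,x0:x1],None,fx=s,fy=s,interpolation=cv2.INTER_CUBIC)
cv2.imwrite("pics/c1.png",z(245,385,172,276,5.7)[:600,:800])
l=z(140,230,225,325,4);k=z(385,520,200,305,3)
c=np.zeros((600,800,3),np.uint8);c[:l.shape[0],:l.shape[1]]=l;c[:k.shape[0],380:380+k.shape[1]]=k
cv2.imwrite("pics/c2.png",c)
```

```text
(no output)
```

View pics/c1.png

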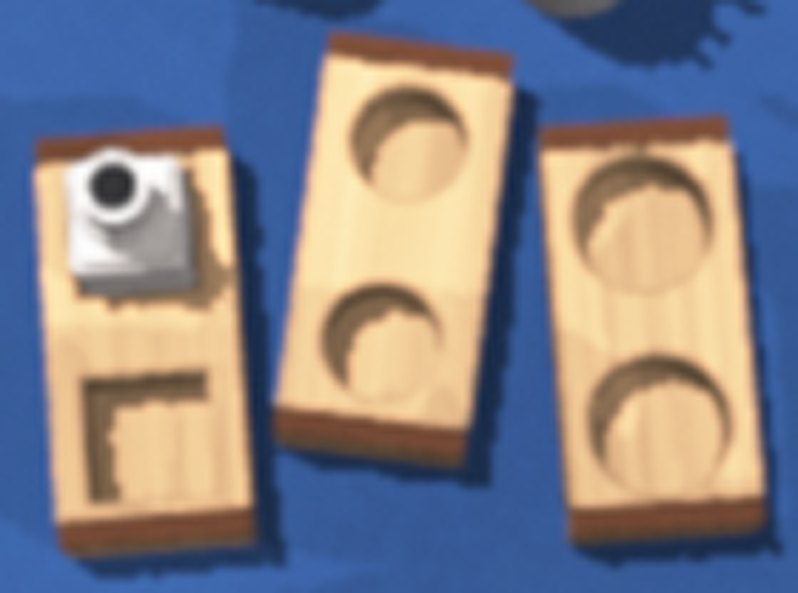

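View pics/c2.png

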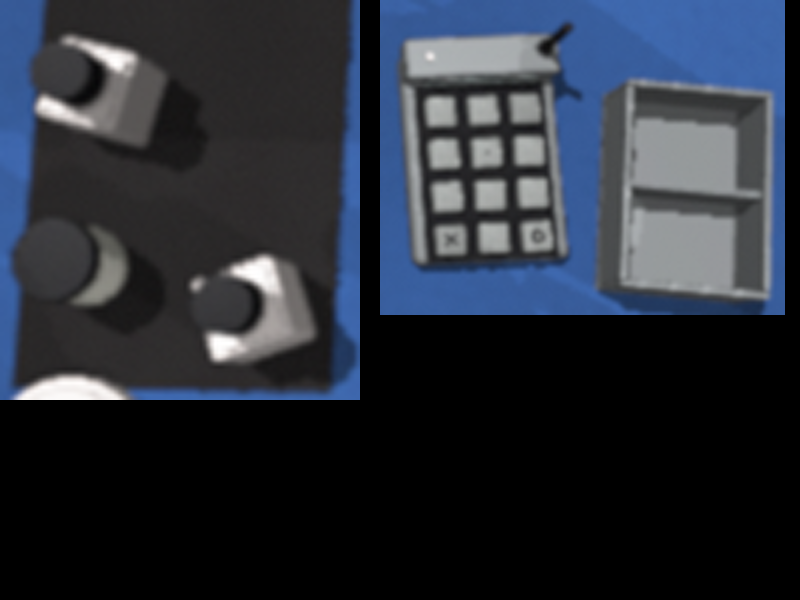

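```bash
cat > h.py <<'E'
import numpy as np, cv2
from scipy.optimize import minimize
from scipy.spatial.transform import Rotation as R
from bench import r, eyes
I={n:eyes.camera_info(n) for n in("top","side")}
def ray(n,uv):
    uv=np.atleast_2d(uv);d=np.c_[uv,np.ones(len(uv))]@np.linalg.inv(I[n]["mtx"]).T@I[n]["extrinsics"][:3,:3].T
    return I[n]["extrinsics"][:3,3],d
def onz(n,uv,z): c,d=ray(n,uv);return (c+d*((z-c[2])/d[:,2])[:,None])[:,:2]
def proj(n,P):
    E=np.linalg.inv(I[n]["extrinsics"]);q=(P@E[:3,:3].T+E[:3,3])@I[n]["mtx"].T;return q[:,:2]/q[:,2:]
th=np.linspace(0,2*np.pi,32,endpoint=False)
def circ(d,*zs): return np.vstack([np.c_[d/2*np.cos(th),d/2*np.sin(th),0*th+z] for z in zs])
def box(w,z0,z1): return np.array([[a*w/2,b*w/2,z] for a in(-1,1) for b in(-1,1) for z in(z0,z1)])
M={"square":[(box(.05,0,.068),1),(np.r_[box(.05,.06,.068),circ(.036,.081)],1),(circ(.036,.081,.115),0)],
 "jar":[(circ(.048,0,.052),1),(circ(.05,.052,.07),0)],
 "empty":[(box(.05,.032,.068),1),(np.r_[box(.05,.06,.068),circ(.03,.081)],1),(circ(.03,.081,.115),1),(circ(.022,.115),0)]}
S=4
def render(n,kind,p,win,z0):
    x0,x1,y0,y1=win;im=np.zeros(((y1-y0)*S,(x1-x0)*S),np.uint8)
    c,s=np.cos(p[2]),np.sin(p[2]);Rz=np.array([[c,-s,0],[s,c,0],[0,0,1]])
    for P,v in M[kind]:
        q=(proj(n,P@Rz.T+[p[0],p[1],z0])-[x0-.5,y0-.5])*S-.5
        h=cv2.convexHull(np.round(q*16).astype(np.int32)); cv2.fillConvexPoly(im,h,255*v,shift=4)
    return cv2.resize(im,None,fx=1/S,fy=1/S,interpolation=cv2.INTER_AREA)/255.
def fit(imgs,kind,p0,z0=0.,lo=60,hi=150,cams=("top","side")):
    obs={}
    for n in cams:
        q=proj(n,np.array([[p0[0],p0[1],z0],[p0[0],p0[1],z0+.11]]));m=22 if n=="top" else 35
        w=[int(q[:,0].min()-m),int(q[:,0].max()+m),int(q[:,1].min()-m),int(q[:,1].max()+m)]
        g=imgs[n][w[2]:w[3],w[0]:w[1],0].astype(float); obs[n]=(w,np.clip((g-lo)/(hi-lo),0,1))
    f=lambda p:sum(np.sum((render(n,kind,p,w,z0)-g)**2) for n,(w,g) in obs.items())
    best=None
    for y in ([0] if kind=="jar" else np.radians([0,22,45,67])):
        a=minimize(f,[p0[0],p0[1],p0[2]+y],method="Nelder-Mead",options=dict(initial_simplex=np.array([[p0[0],p0[1],p0[2]+y]]*4)+[[0,0,0],[.012,0,0],[0,.012,0],[.004,.004,.3]],xatol=1e-5,fatol=1e-3))
        if best is None or a.fun<best.fun: best=a
    return best.x,best.fun
def grab(): return {n:eyes.grab_frame(n) for n in("top","side")}
def state():
    o=r.get_obs();Rm=R.from_rotvec(o["orientation"]).as_matrix();yy=Rm[:,1]
    print("t %.2f tcp"%o["clock"],o["tcp_pos"].round(4),"yaw(y axis) deg %.2f"%np.degrees(np.arctan2(yy[1],yy[0])),"zaxis",Rm[:,2].round(3),"F",o["contact_force"].round(1),"w %.4f gf %.1f"%(o["grip_width"],o["gripper_force"]),"q7 %.2f"%o["joints"][6]);return o
def to(x,y,z,dyaw=0):
    o=state();d=(np.array([x,y,z])-o["tcp_pos"]);print("shift units",(d/.6).round(4),"mm",(d*1e3).round(1),"yaw units %.4f"%(dyaw/180))
E
python3 - <<'E'
from h import *
im={n:cv2.imread(f"pics/{n}0.png")[:,:,::-1] for n in I}
c1=lambda p:(np.array(p)+.5)/5.7-.5+[245,172]; c2=lambda p:(np.array(p)+.5)/4-.5+[140,225]; c3=lambda p:(np.array(p,float)+.5-[380,0])/3-.5+[385,200]
hsv=cv2.cvtColor(im["top"],cv2.COLOR_RGB2HSV)
m=cv2.inRange(hsv,(8,40,170),(30,200,255)); n,l,st,ce=cv2.connectedComponentsWithStats(m)
for i in range(1,n):
    if st[i,4]>300:
        P=np.argwhere(l==i)[:,::-1];w=onz("top",P,.038).astype(np.float32)
        print("wood",st[i],cv2.minAreaRect(w))
for nm,ps in dict(sq=[(35,168),(224,150),(254,510),(56,523)],jar=[(409,145),(381,344)],rnd=[(642,225),(659,426)],sqpocket=[(82,378),(207,374),(215,497),(92,500)]).items():
    w=onz("top",c1(ps),.038);print(nm,w.round(4).tolist(),w.mean(0).round(4),"ang",np.degrees(np.arctan2(*(w[0]-w[-1])[::-1])).round(2),np.linalg.norm(w[0]-w[-1]).round(4))
print("keys clear,call,3,1",onz("top",c3([(452,240),(538,237),(524,109),(440,112)]),.0385).round(4).tolist())
cr=onz("top",c3([(630,80),(772,92),(770,298),(600,293)]),.07);print("crate",cr.round(4).tolist(),cr.mean(0))
for k,uv,z in(("square",(63,70),.115),("square",(222,302),.115),("jar",(52,258),.07)):
    p=onz("top",c2(uv),z)[0];q,e=fit(im,k,[*p,.3]);print(k,p.round(4),q.round(4),np.degrees(q[2])%90,e)
p=onz("top",c1((113,183)),.121)[0];q,e=fit(im,"empty",[*p,0],.006,cams=("top",),lo=140,hi=200);print("empty",p,q,np.degrees(q[2])%90,e)
E
```

```text
wood [ 294  181   41   66 1831] ((0.5959141850471497, -0.0004694908857345581), (0.0842762142419815, 0.16328637301921844), 83.47338104248047)
wood [ 340  196   39   65 1836] ((0.5606094598770142, -0.11411163210868835), (0.16313515603542328, 0.08588767796754837), 5.0557026863098145)
wood [ 251  200   38   64 1211] ((0.5513618588447571, 0.11138200759887695), (0.16273680329322815, 0.08474192768335342), 5.630771636962891)
sq [[0.6258, 0.1616], [0.6357, 0.0774], [0.4733, 0.0595], [0.4662, 0.1457]] [0.5502 0.111 ] ang 5.7 0.1604
jar [[0.6395, -0.0055], [0.5482, 0.0054]] [ 5.939e-01 -1.000e-04] ang -6.79 0.0919
rnd [[0.6044, -0.1102], [0.5135, -0.1178]] [ 0.5589 -0.114 ] ang 4.75 0.0912
sqpocket [[0.5307, 0.1369], [0.5334, 0.0819], [0.4788, 0.0767], [0.4766, 0.1304]] [0.5049 0.1065] ang 6.84 0.0545
keys clear,call,3,1 [[0.4315, -0.238], [0.4351, -0.3095], [0.5429, -0.301], [0.5391, -0.23]]
crate [[0.5625, -0.381], [0.5544, -0.4978], [0.3861, -0.4858], [0.388, -0.3494]] [ 0.47275816 -0.4285193 ]
square [0.5025 0.3675] [0.5029 0.3693 1.3458] 77.11115602468253 410.4575881071383
square [0.3699 0.2665] [0.3687 0.2673 0.3325] 19.05264631993445 941.2819449784271
jar [0.3964 0.3811] [0.3958 0.3807 0.4291] 24.583737949570157 817.8716536374899
empty [0.59780672 0.11646484] [ 0.60091214  0.12478345 -0.1566292 ] 81.02580813943953 696.8156497500961
```

Run:
```python
from h import *
to(.597,.116,.25)
c3=lambda p:(np.array(p,float)+.5-[380,0])/3-.5+[385,200]
c=onz("top",c3([(630,80),(772,92),(770,298),(622,290)]),.07);print(c,c.mean(0),onz("top",c3([(695,250)]),.005))
for n,uv in dict(jig=(257,303),blender=(580,290),cup=(283,155),tin=(346,160)).items():print(n,onz("top",uv,.05))
```

```text
t 0.10 tcp [ 0.1556 -0.6563  0.2444] yaw(y axis) deg -76.66 zaxis [-0.     0.002 -1.   ] F [ 0.7 -0.2 -0.2] w 0.0854 gf 0.0 q7 -0.08
shift units [0.7357 1.2872 0.0093] mm [441.4 772.3   5.6] yaw units 0.0000
[[ 0.56252719 -0.38102189]
 [ 0.55444922 -0.49783445]
 [ 0.38607552 -0.48579764]
 [ 0.39063427 -0.36717979]] [ 0.47342155 -0.43295844] [[ 0.42944428 -0.45222976]]
jig [[0.36808025 0.13378297]]
blender [[ 0.41162943 -0.65722069]]
cup [[0.74638351 0.08209964]]
tin [[ 0.73598218 -0.08017822]]
```

Request:
{"op": "step_arm", "data": {"rows": [[0.034, 0.06, 0.02, 0, 0, -0.01], [0.068, 0.12, 0.04, 0, 0, -0.02], [0.102, 0.18, 0.05, 0, 0, -0.03], [0.136, 0.24, 0.05, 0, 0, -0.04], [0.17, 0.3, 0.05, 0, 0, -0.043]], "jaw": 0, "squeeze": 30}}

```text
clock: 0.52
tcp_pos: [0.2572, -0.4771, 0.2755]
orientation: [3.137, 0.15, 0.0]
contact_force: [0.7, -0.0, 0.1]
grip_width: 0.0853
gripper_force: 0.0
```

Request:
{"op": "step_arm", "data": {"rows": [[0.17, 0.3, 0, 0, 0, 0], [0.17, 0.3, 0, 0, 0, 0], [0.17, 0.3, 0, 0, 0, 0], [0.17, 0.3, 0, 0, 0, 0], [0.17, 0.3, 0, 0, 0, 0]]}}

```text
clock: 0.93
tcp_pos: [0.359, -0.2966, 0.2752]
orientation: [3.138, 0.154, -0.0]
contact_force: [1.0, 0.2, 0.3]
grip_width: 0.0856
gripper_force: 0.0
```

Request:
{"op": "step_arm", "data": {"rows": [[0.17, 0.3, 0, 0, 0, 0], [0.17, 0.3, 0, 0, 0, 0], [0.17, 0.3, 0, 0, 0, 0], [0.17, 0.3, 0, 0, 0, 0], [0.17, 0.3, 0, 0, 0, 0]]}}

```text
clock: 1.35
tcp_pos: [0.461, -0.1167, 0.2753]
orientation: [3.138, 0.154, 0.0]
contact_force: [0.4, -0.6, -0.8]
grip_width: 0.0853
gripper_force: 0.0
```

Request:
{"op": "step_arm", "data": {"rows": [[0.17, 0.3, 0, 0, 0, 0], [0.17, 0.3, 0, 0, 0, 0], [0.17, 0.3, 0, 0, 0, 0], [0.17, 0.3, 0, 0, 0, 0], [0.17, 0.3, 0, 0, 0, 0]]}}

```text
clock: 1.77
tcp_pos: [0.5631, 0.0631, 0.275]
orientation: [3.138, 0.153, -0.001]
contact_force: [1.1, -0.6, -0.4]
grip_width: 0.0856
gripper_force: 0.0
```

Request:
{"op": "step_arm", "data": {"rows": [[0.0565, 0.088, 0, 0, 0, 0], [0.0565, 0.088, 0, 0, 0, 0], [0.0565, 0.088, -0.06, 0, 0, 0], [0.0565, 0.088, -0.12, 0, 0, 0], [0.0565, 0.088, -0.18, 0, 0, 0]], "jaw": 0.25}}

```text
clock: 2.18
tcp_pos: [0.5966, 0.1146, 0.166]
orientation: [-3.137, -0.155, -0.001]
contact_force: [-0.1, -0.2, -0.1]
grip_width: 0.0641
gripper_force: 0.0
```

Request:
{"op": "step_arm", "data": {"rows": [[0, 0, -0.04, 0, 0, 0], [0, 0, -0.07, 0, 0, 0], [0, 0, -0.09, 0, 0, 0], [0, 0, -0.105, 0, 0, 0], [0, 0, -0.108, 0, 0, 0]]}}

```text
clock: 2.6
tcp_pos: [0.5958, 0.1137, 0.1012]
orientation: [3.137, 0.153, -0.003]
contact_force: [-1.1, -0.1, -0.1]
grip_width: 0.0642
gripper_force: 0.0
```

Request:
{"op": "step_arm", "data": {"rows": [[0, 0, 0, 0, 0, 0], [0, 0, 0, 0, 0, 0], [0, 0, 0, 0, 0, 0], [0, 0, 0, 0, 0, 0], [0, 0, 0, 0, 0, 0]], "jaw": 1}}

```text
clock: 3.02
tcp_pos: [0.5973, 0.1142, 0.1037]
orientation: [-3.138, -0.153, -0.004]
contact_force: [0.2, 0.3, 4.1]
grip_width: 0.0292
gripper_force: 33.2
```

Request:
{"op": "step_arm", "data": {"rows": [[0, 0, 0.0, 0, 0, 0], [0, 0, 0.02, 0, 0, 0], [0, 0, 0.05, 0, 0, 0], [0, 0, 0.1, 0, 0, 0], [0, 0, 0.16, 0, 0, 0]]}}

```text
clock: 3.43
tcp_pos: [0.5948, 0.1134, 0.1982]
orientation: [3.137, 0.154, -0.007]
contact_force: [0.8, -0.1, -0.6]
grip_width: 0.0291
gripper_force: 33.0
```

Request:
{"op": "step_arm", "data": {"rows": [[0, 0, 0.06, 0, 0, 0], [-0.01, -0.035, 0.12, 0, 0, 0], [-0.03, -0.1, 0.12, 0, 0, 0], [-0.05, -0.168, 0.12, 0, 0, 0], [-0.07, -0.236, 0.12, 0, 0, 0]]}}

```text
clock: 3.85
tcp_pos: [0.5543, -0.0271, 0.272]
orientation: [3.137, 0.156, 0.003]
contact_force: [-0.2, -2.1, -1.1]
grip_width: 0.0294
gripper_force: 33.1
```

Request:
{"op": "step_arm", "data": {"rows": [[-0.1, -0.33, 0, 0, 0, 0], [-0.1, -0.33, 0, 0, 0, 0], [-0.1, -0.33, 0, 0, 0, 0], [-0.1, -0.33, 0, 0, 0, 0], [-0.1, -0.33, 0, 0, 0, 0]]}}

```text
clock: 4.27
tcp_pos: [0.4935, -0.2259, 0.2713]
orientation: [3.138, 0.153, 0.0]
contact_force: [0.9, -0.7, -0.2]
grip_width: 0.0295
gripper_force: 33.1
```

Request:
{"op": "step_arm", "data": {"rows": [[-0.1, -0.33, 0, 0, 0, 0], [-0.1, -0.33, 0, 0, 0, 0], [-0.1, -0.33, 0, 0, 0, 0], [-0.1, -0.335, 0, 0, 0, 0], [-0.1, -0.337, 0, 0, 0, 0]]}}

```text
clock: 4.68
tcp_pos: [0.4344, -0.4253, 0.2713]
orientation: [-3.138, -0.154, -0.0]
contact_force: [0.8, 0.0, -0.9]
grip_width: 0.0291
gripper_force: 33.1
```

Run:
```python
from h import *
to(.432,-.43,.105)
cv2.imwrite("pics/t1.png",cv2.resize(eyes.grab_frame("top")[190:310,380:540,::-1],None,fx=4,fy=4,interpolation=2))
```

```text
t 4.68 tcp [ 0.4344 -0.4253  0.2713] yaw(y axis) deg -84.39 zaxis [ 0.  0. -1.] F [ 0.8  0.  -0.9] w 0.0291 gf 33.1 q7 -0.88
shift units [-0.0039 -0.0079 -0.2771] mm [  -2.4   -4.7 -166.3] yaw units 0.0000
```

View pics/t1.png

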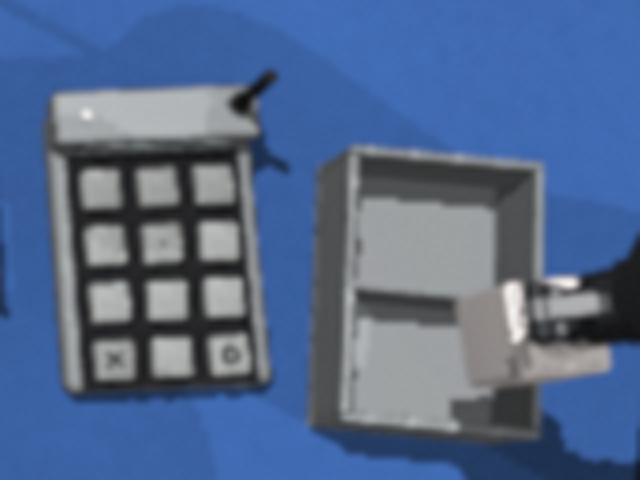

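Request:
{"op": "step_arm", "data": {"rows": [[-0.004, -0.008, -0.06, 0, 0, 0], [-0.004, -0.008, -0.12, 0, 0, 0], [-0.004, -0.008, -0.18, 0, 0, 0], [-0.004, -0.008, -0.24, 0, 0, 0], [-0.004, -0.008, -0.262, 0, 0, 0]]}}

```text
clock: 5.15
tcp_pos: [0.4307, -0.4261, 0.1088]
orientation: [-3.132, -0.153, 0.008]
contact_force: [-1.1, 1.4, -0.8]
grip_width: 0.0289
gripper_force: 33.0
```

Request:
{"op": "step_arm", "data": {"rows": [[0, 0, -0.006, 0, 0, 0], [0, 0, -0.011, 0, 0, 0], [0, 0, -0.014, 0, 0, 0], [0, 0, -0.014, 0, 0, 0]]}}

```text
clock: 5.48
tcp_pos: [0.4344, -0.4293, 0.1068]
orientation: [3.136, 0.153, 0.004]
contact_force: [0.5, 0.6, -0.1]
grip_width: 0.0288
gripper_force: 33.0
```

Run:
```python
from h import *
to(.432,-.43,.103)
```

```text
t 5.48 tcp [ 0.4344 -0.4293  0.1068] yaw(y axis) deg -84.40 zaxis [ 0.002 -0.002 -1.   ] F [ 0.5  0.6 -0.1] w 0.0288 gf 33.0 q7 -0.92
shift units [-0.0039 -0.0012 -0.0064] mm [-2.4 -0.7 -3.8] yaw units 0.0000
```

Request:
{"op": "step_arm", "data": {"rows": [[0, 0, -0.003, 0, 0, 0], [0, 0, -0.006, 0, 0, 0], [0, 0, -0.006, 0, 0, 0]]}}

```text
clock: 5.73
tcp_pos: [0.434, -0.4285, 0.1024]
orientation: [3.137, 0.154, 0.002]
contact_force: [-0.8, 1.2, 4.8]
grip_width: 0.0291
gripper_force: 32.5
```

Request:
{"op": "step_arm", "data": {"rows": [[0, 0, 0, 0, 0, 0], [0, 0, 0, 0, 0, 0], [0, 0, 0, 0, 0, 0], [0, 0, 0, 0, 0, 0]], "jaw": 0.25}}

```text
clock: 6.07
tcp_pos: [0.4331, -0.4286, 0.1012]
orientation: [3.138, 0.153, -0.0]
contact_force: [-0.1, -0.4, -0.1]
grip_width: 0.0641
gripper_force: 0.0
```

Request:
{"op": "step_arm", "data": {"rows": [[0, 0, 0.03, 0, 0, 0], [0, 0, 0.08, 0, 0, 0], [0, 0, 0.14, 0, 0, 0], [0, 0, 0.2, 0, 0, 0], [0, 0, 0.26, 0, 0, 0]]}}

```text
clock: 6.48
tcp_pos: [0.4329, -0.4283, 0.2588]
orientation: [-3.137, -0.153, 0.001]
contact_force: [1.6, -0.2, 0.6]
grip_width: 0.0638
gripper_force: 0.0
```

Request:
{"op": "step_arm", "data": {"rows": [[0, 0.06, 0, 0, 0, 0], [0, 0.12, 0, 0, 0, 0], [0, 0.18, 0, 0, 0, 0], [0, 0.24, 0, 0, 0, 0], [0, 0.3, 0, 0, 0, 0]]}}

```text
clock: 6.9
tcp_pos: [0.4329, -0.2469, 0.2574]
orientation: [3.138, 0.153, 0.0]
contact_force: [0.0, 0.2, 1.0]
grip_width: 0.0637
gripper_force: 0.0
```

```bash
cat >> h.py <<'E'
def fit2(imgs,kind,p0,z0=0.,**k):
    "fit, then once more with pixels away from the silhouette masked out"
    lo,hi=k.pop("lo",60),k.pop("hi",150);out={};p=np.array(p0)
    for n in ("top","side"):
        im=imgs[n].copy();w=(0,640,0,480);m=np.zeros((480,640),np.uint8)
        for dy in (0,.5,1):
            mm=render(n,kind,[p[0],p[1],p[2]+dy],w,z0);m|=(mm>0).astype(np.uint8)
            for P,v in M[kind]:
                q=proj(n,P+[p[0],p[1],z0]);cv2.fillConvexPoly(m,cv2.convexHull(q.round().astype(np.int32)),1)
        m=cv2.dilate(m,np.ones((9,9),np.uint8));im[m==0]=0;out[n]=im
    return fit(out,kind,p0,z0,lo=lo,hi=hi,**k)
E
python3 - <<'E'
from h import *
o=state();im=grab()
for n in im: cv2.imwrite(f"pics/{n}1.png",im[n][:,:,::-1])
for k,p in(("square",[.5029,.3693,1.3458]),("square",[.3687,.2673,.3325]),("jar",[.3958,.3807,0])):
    for c in(("top","side"),("top",),("side",)):
        q,e=fit2(im,k,p,cams=c);print(k,c,q.round(4),round(np.degrees(q[2])%90,1),e)
cv2.imwrite("pics/t2.png",np.hstack([cv2.resize(im["top"][190:310,380:540,::-1],None,fx=3,fy=3,interpolation=2),cv2.resize(im["top"][220:340,135:235,::-1],None,fx=3,fy=3,interpolation=2)]))
E
```

```text
t 6.90 tcp [ 0.4329 -0.2469  0.2574] yaw(y axis) deg -84.42 zaxis [ 0. -0. -1.] F [0.  0.2 1. ] w 0.0637 gf 0.0 q7 -1.15
square ('top', 'side') [0.503  0.3696 2.9389] 78.4 119.69683711393054
square ('top',) [0.5039 0.3722 2.9098] 76.7 31.914175317185695
square ('side',) [0.5028 0.3686 2.9889] 81.3 57.038430090990644
square ('top', 'side') [0.3687 0.2673 0.3327] 19.1 190.02258148575334
square ('top',) [0.3693 0.2695 0.36  ] 20.6 37.198455722158144
square ('side',) [0.3688 0.2658 1.8911] 18.4 125.51656200606604
jar ('top', 'side') [0.3959 0.3808 0.0669] 3.8 48.25750651458841
jar ('top',) [0.3956 0.3833 0.1887] 10.8 20.00964073646888
jar ('side',) [0.3958 0.3803 0.0837] 4.8 15.91827459524115
```

View pics/t2.png

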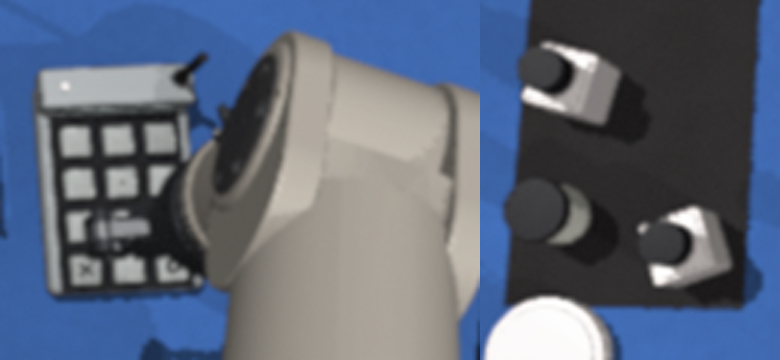

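Request:
{"op": "step_arm", "data": {"rows": [[0.0078, 0.0685, 0, 0, 0, 0.0268], [0.0156, 0.137, 0, 0, 0, 0.0536], [0.0234, 0.2055, 0, 0, 0, 0.0804], [0.0312, 0.274, 0, 0, 0, 0.107], [0.039, 0.3425, 0, 0, 0, 0.134]]}}

```text
clock: 7.42
tcp_pos: [0.4567, -0.0419, 0.2575]
orientation: [3.035, 0.81, 0.001]
contact_force: [0.2, 0.0, -0.2]
grip_width: 0.0642
gripper_force: 0.0
```

Request:
{"op": "step_arm", "data": {"rows": [[0.0078, 0.0685, 0, 0, 0, 0.0268], [0.0156, 0.137, 0, 0, 0, 0.0536], [0.0234, 0.2055, 0, 0, 0, 0.0804], [0.0312, 0.274, 0, 0, 0, 0.107], [0.039, 0.3425, 0, 0, 0, 0.134]]}}

```text
clock: 7.83
tcp_pos: [0.4805, 0.1638, 0.2575]
orientation: [2.799, 1.426, 0.001]
contact_force: [0.7, -0.1, 0.5]
grip_width: 0.0641
gripper_force: 0.0
```

Request:
{"op": "step_arm", "data": {"rows": [[0.0078, 0.0685, 0, 0, 0, 0.0268], [0.0156, 0.137, 0, 0, 0, 0.0536], [0.0234, 0.2055, 0, 0, 0, 0.0804], [0.0312, 0.274, 0, 0, 0, 0.107], [0.039, 0.3425, 0, 0, 0, 0.134]]}}

```text
clock: 8.25
tcp_pos: [0.5043, 0.3692, 0.2569]
orientation: [2.439, 1.979, -0.0]
contact_force: [1.3, -0.3, 0.5]
grip_width: 0.0641
gripper_force: 0.0
```

Request:
{"op": "step_arm", "data": {"rows": [[0, 0, 0, 0, 0, 0]]}}

```text
clock: 8.33
tcp_pos: [0.5016, 0.3764, 0.2571]
orientation: [-2.425, -1.987, -0.004]
contact_force: [-1.6, 1.4, 1.3]
grip_width: 0.064
gripper_force: 0.0
```

Run:
```python
from h import *
to(.503,.370,.1)
```

```text
t 8.33 tcp [0.5016 0.3764 0.2571] yaw(y axis) deg -11.35 zaxis [-0.002  0.007 -1.   ] F [-1.6  1.4  1.3] w 0.0640 gf 0.0 q7 -1.25
shift units [ 0.0023 -0.0107 -0.2618] mm [   1.4   -6.4 -157.1] yaw units 0.0000
```

Request:
{"op": "step_arm", "data": {"rows": [[0, 0, -0.06, 0, 0, 0], [0, 0, -0.12, 0, 0, 0], [0, 0, -0.18, 0, 0, 0], [0, 0, -0.24, 0, 0, 0], [0, 0, -0.267, 0, 0, 0]]}}

```text
clock: 8.75
tcp_pos: [0.5024, 0.3652, 0.092]
orientation: [2.443, 1.975, -0.01]
contact_force: [-0.2, -1.0, 0.2]
grip_width: 0.0637
gripper_force: 0.0
```

Request:
{"op": "step_arm", "data": {"rows": [[0, 0, 0, 0, 0, 0], [0, 0, 0, 0, 0, 0], [0, 0, 0, 0, 0, 0], [0, 0, 0, 0, 0, 0], [0, 0, 0, 0, 0, 0]], "jaw": 1, "squeeze": 20}}

```text
clock: 9.17
tcp_pos: [0.5043, 0.3685, 0.0987]
orientation: [2.442, 1.976, 0.004]
contact_force: [-1.5, -0.6, -0.8]
grip_width: 0.0351
gripper_force: 24.3
```

Request:
{"op": "step_arm", "data": {"rows": [[0, 0, 0, 0, 0, 0], [0, 0, 0, 0, 0, 0], [0, 0, 0, 0, 0, 0.03], [0, 0, 0, 0, 0, 0.065], [0, 0, 0, 0, 0, 0.1]], "jaw": 0.25}}

```text
clock: 9.58
tcp_pos: [0.5038, 0.3682, 0.0978]
orientation: [2.096, 2.339, 0.002]
contact_force: [0.2, 0.5, -0.4]
grip_width: 0.0639
gripper_force: 0.0
```

Request:
{"op": "step_arm", "data": {"rows": [[0, 0, 0, 0, 0, 0.038], [0, 0, 0, 0, 0, 0.076], [0, 0, 0, 0, 0, 0.114], [0, 0, 0, 0, 0, 0.152], [0, 0, 0, 0, 0, 0.19]]}}

```text
clock: 10.0
tcp_pos: [0.5038, 0.3681, 0.0977]
orientation: [1.316, 2.852, 0.001]
contact_force: [-0.5, -0.8, -0.3]
grip_width: 0.0641
gripper_force: 0.0
```

Request:
{"op": "step_arm", "data": {"rows": [[0, 0, 0, 0, 0, 0.038], [0, 0, 0, 0, 0, 0.076], [0, 0, 0, 0, 0, 0.114], [0, 0, 0, 0, 0, 0.152], [0, 0, 0, 0, 0, 0.19]]}}

```text
clock: 10.42
tcp_pos: [0.5039, 0.368, 0.0976]
orientation: [0.419, 3.113, 0.001]
contact_force: [0.5, -1.1, 0.5]
grip_width: 0.064
gripper_force: 0.0
```

Run:
```python
from h import *
to(.503,.370,.097)
im=grab()
for c in(("top","side"),("side",)):
    q,e=fit2(im,"square",[.503,.37,2.94],cams=c);print(q.round(4),np.degrees(q[2])%90,e)
cv2.imwrite("pics/s2.png",cv2.resize(im["side"][280:420,200:400,::-1],None,fx=3,fy=3))
```

```text
t 10.42 tcp [0.5039 0.368  0.0976] yaw(y axis) deg 74.67 zaxis [ 0.001  0.    -1.   ] F [ 0.5 -1.1  0.5] w 0.0640 gf 0.0 q7 -0.04
shift units [-0.0014  0.0033 -0.001 ] mm [-0.9  2.  -0.6] yaw units 0.0000
[0.5039 0.3697 2.9519] 79.13051454338586 657.0823106497501
[0.5033 0.3697 2.9823] 80.87077250445691 106.57711649365629
```

View pics/s2.png

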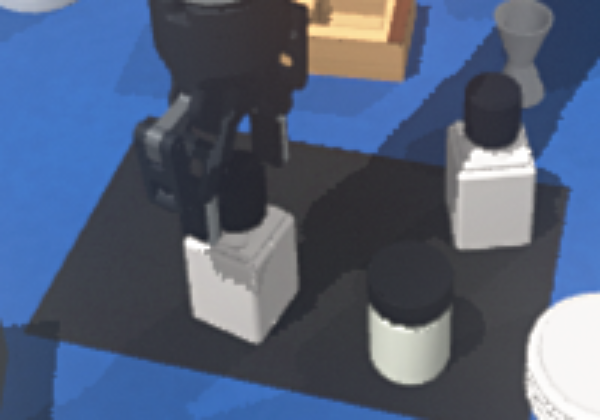

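Request:
{"op": "step_arm", "data": {"rows": [[0, 0, 0, 0, 0, 0], [0, 0, 0, 0, 0, 0], [0, 0, 0, 0, 0, 0], [0, 0, 0, 0, 0, 0], [0, 0, 0, 0, 0, 0]], "jaw": 1, "squeeze": 40}}

```text
clock: 10.93
tcp_pos: [0.5036, 0.3684, 0.0975]
orientation: [0.429, 3.112, 0.001]
contact_force: [-0.2, 0.6, 1.5]
grip_width: 0.035
gripper_force: 39.9
```

Request:
{"op": "step_arm", "data": {"rows": [[0, 0, 0.03, 0, 0, 0], [0, 0, 0.08, 0, 0, 0.02], [0, 0, 0.14, 0, 0, 0.05], [0, 0, 0.2, 0, 0, 0.08], [0, 0, 0.25, 0, 0, 0.094]]}}

```text
clock: 11.35
tcp_pos: [0.5031, 0.3681, 0.2505]
orientation: [-0.043, 3.141, 0.001]
contact_force: [1.2, 0.9, -1.4]
grip_width: 0.0348
gripper_force: 40.2
```

Run:
```python
from h import *
to(.5964,.1145,.25)
a=cv2.imread("pics/side1.png");cv2.imwrite("pics/s3.png",cv2.resize(a[205:315,245:365],None,fx=5,fy=5,interpolation=2))
hsv=cv2.cvtColor(a,cv2.COLOR_BGR2HSV)
m=cv2.inRange(hsv,(8,40,150),(30,200,255)); n,l,st,ce=cv2.connectedComponentsWithStats(m)
for i in range(1,n):
    if st[i,4]>300:
        P=np.argwhere(l==i)[:,::-1];print(st[i],cv2.minAreaRect(onz("side",P,.038).astype(np.float32)))
```

```text
t 11.35 tcp [0.5031 0.3681 0.2505] yaw(y axis) deg 91.56 zaxis [ 0.001  0.001 -1.   ] F [ 1.2  0.9 -1.4] w 0.0348 gf 40.2 q7 0.34
shift units [ 0.1555 -0.4227 -0.0009] mm [  93.3 -253.6   -0.5] yaw units 0.0000
[482 112  41  41 947] ((0.026881802827119827, -1.0786406993865967), (0.48799821734428406, 0.17565663158893585), 80.38492584228516)
[ 254  221   96   86 5485] ((0.5692854523658752, 0.02024252712726593), (0.23706220090389252, 0.35548022389411926), 5.612092018127441)
```

View pics/s3.png

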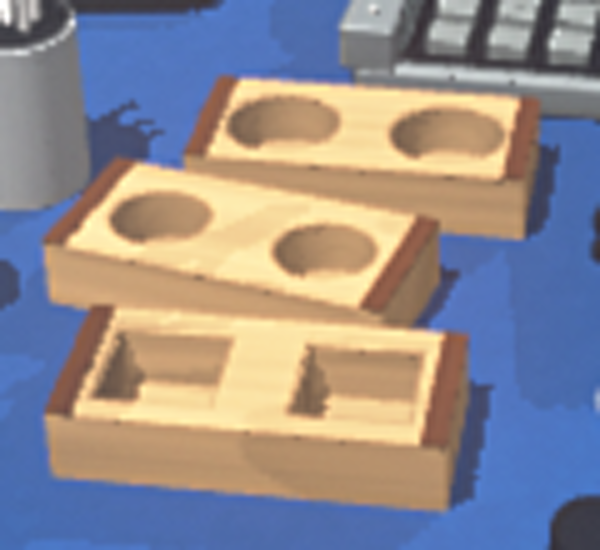

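Run:
```python
from h import *
c=lambda p:(np.array(p)+.5)/5-.5+[245,205]
for nm,ps in dict(far=[(115,333),(232,338),(218,415),(90,403)],near=[(308,346),(424,355),(415,433),(290,422)],blk=[(88,306),(468,335),(450,448),(48,413)],jar=[(325,251),(161,217)]).items():
    w=onz("side",c(ps),.038);print(nm,w.round(4).tolist(),w.mean(0).round(4))
```

```text
far [[0.6275, 0.0985], [0.5717, 0.0895], [0.5601, 0.1469], [0.62, 0.152]] [0.5948 0.1217]
near [[0.5346, 0.0873], [0.4795, 0.0816], [0.47, 0.1388], [0.5268, 0.1442]] [0.5027 0.113 ]
blk [[0.6481, 0.0806], [0.4629, 0.0615], [0.4524, 0.1454], [0.6361, 0.1634]] [0.5499 0.1127]
jar [[0.5482, 0.0087], [0.6393, -0.0021]] [0.5938 0.0033]
```

Request:
{"op": "step_arm", "data": {"rows": [[0.022, -0.06, 0, 0, 0, 0], [0.044, -0.12, 0, 0, 0, 0], [0.066, -0.18, 0, 0, 0, 0], [0.088, -0.24, 0, 0, 0, 0], [0.11, -0.3, 0, 0, 0, 0]]}}

```text
clock: 11.77
tcp_pos: [0.5695, 0.186, 0.2481]
orientation: [-0.035, 3.141, -0.001]
contact_force: [0.9, -0.4, -1.6]
grip_width: 0.035
gripper_force: 40.4
```

Request:
{"op": "step_arm", "data": {"rows": [[0.022, -0.06, 0, 0, 0, 0], [0.045, -0.121, -0.04, 0, 0, 0], [0.045, -0.121, -0.09, 0, 0, 0], [0.045, -0.121, -0.14, 0, 0, 0], [0.045, -0.121, -0.18, 0, 0, 0]]}}

```text
clock: 12.18
tcp_pos: [0.5961, 0.1132, 0.1377]
orientation: [0.03, -3.14, 0.002]
contact_force: [0.3, -0.7, -2.0]
grip_width: 0.0348
gripper_force: 40.3
```

Request:
{"op": "step_arm", "data": {"rows": [[0, 0, 0, 0, 0, 0], [0, 0, 0, 0, 0, 0]]}}

```text
clock: 12.35
tcp_pos: [0.5959, 0.1152, 0.1394]
orientation: [0.035, -3.14, 0.001]
contact_force: [-0.3, 0.8, -1.2]
grip_width: 0.0348
gripper_force: 40.7
```

Run:
```python
from h import *
to(.596,.1155,.128)
im=grab();cv2.imwrite("pics/s4.png",np.hstack([cv2.resize(im["side"][215:315,245:345,::-1],None,fx=4,fy=4,interpolation=2),cv2.resize(im["top"][180:280,240:340,::-1],None,fx=4,fy=4,interpolation=2)]))
```

```text
t 12.35 tcp [0.5959 0.1152 0.1394] yaw(y axis) deg 91.28 zaxis [-0.002 -0.001 -1.   ] F [-0.3  0.8 -1.2] w 0.0348 gf 40.7 q7 0.67
shift units [ 0.0002  0.0004 -0.019 ] mm [  0.1   0.3 -11.4] yaw units 0.0000
```

View pics/s4.png

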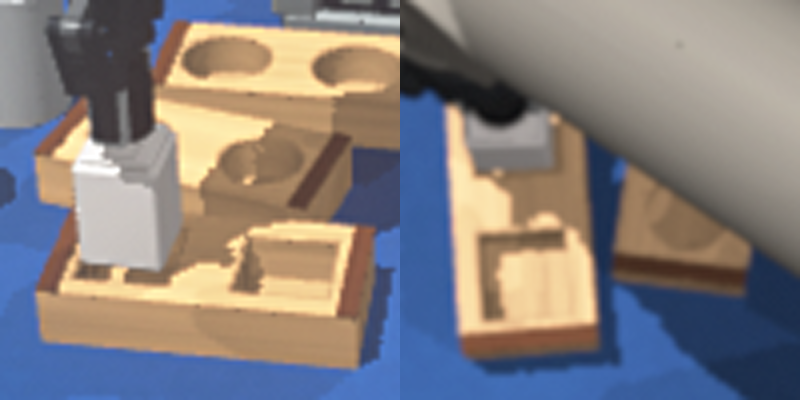

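Request:
{"op": "step_arm", "data": {"rows": [[0, 0, -0.005, 0, 0, 0], [0, 0, -0.01, 0, 0, 0], [0, 0, -0.015, 0, 0, 0], [0, 0, -0.015, 0, 0, 0]]}}

```text
clock: 12.78
tcp_pos: [0.5963, 0.1151, 0.1298]
orientation: [0.035, -3.141, 0.001]
contact_force: [-0.5, -0.1, -0.9]
grip_width: 0.0349
gripper_force: 40.7
```

Request:
{"op": "step_arm", "data": {"rows": [[0, 0, -0.008, 0, 0, 0], [0, 0, -0.016, 0, 0, 0], [0, 0, -0.024, 0, 0, 0], [0, 0, -0.032, 0, 0, 0], [0, 0, -0.036, 0, 0, 0]]}}

```text
clock: 13.2
tcp_pos: [0.5963, 0.1152, 0.1076]
orientation: [0.035, -3.141, 0.0]
contact_force: [1.0, -0.5, -1.9]
grip_width: 0.0351
gripper_force: 40.7
```

Request:
{"op": "step_arm", "data": {"rows": [[0, 0, -0.004, 0, 0, 0], [0, 0, -0.008, 0, 0, 0], [0, 0, -0.008, 0, 0, 0]]}}

```text
clock: 13.45
tcp_pos: [0.5963, 0.1154, 0.1032]
orientation: [0.035, -3.141, -0.0]
contact_force: [0.7, 0.1, -2.2]
grip_width: 0.0349
gripper_force: 40.7
```

Request:
{"op": "step_arm", "data": {"rows": [[0, 0, -0.003, 0, 0, 0], [0, 0, -0.003, 0, 0, 0]]}}

```text
clock: 13.62
tcp_pos: [0.5968, 0.1157, 0.1026]
orientation: [-0.035, 3.141, 0.0]
contact_force: [-0.2, -0.3, 1.8]
grip_width: 0.035
gripper_force: 40.8
```

Request:
{"op": "step_arm", "data": {"rows": [[0, 0, 0, 0, 0, 0], [0, 0, 0, 0, 0, 0], [0, 0, 0, 0, 0, 0], [0, 0, 0.03, 0, 0, 0], [0, 0, 0.07, 0, 0, 0]], "jaw": 0.25}}

```text
clock: 14.03
tcp_pos: [0.5953, 0.1148, 0.1434]
orientation: [0.035, -3.138, 0.001]
contact_force: [0.4, 0.3, -0.4]
grip_width: 0.064
gripper_force: 0.0
```

Request:
{"op": "step_arm", "data": {"rows": [[0, 0, 0.05, 0, 0, 0], [0, 0, 0.1, 0, 0, 0], [-0.04, 0.04, 0.13, 0, 0, 0], [-0.08, 0.08, 0.15, 0, 0, 0], [-0.12, 0.12, 0.17, 0, 0, 0]]}}

```text
clock: 14.45
tcp_pos: [0.5237, 0.1885, 0.2484]
orientation: [-0.033, 3.14, 0.001]
contact_force: [-0.3, 0.7, 0.3]
grip_width: 0.0642
gripper_force: 0.0
```

Run:
```python
from h import *
state();im=grab()
cv2.imwrite("pics/side2.png",im["side"][:,:,::-1])
for k,p in(("square",[.3687,.2673,.3325]),("jar",[.3958,.3807,0])):
    q,e=fit2(im,k,p,cams=("side",));print(k,q.round(4),round(np.degrees(q[2])%90,1),e)
cv2.imwrite("pics/v5.png",im["side"][160:460,200:440,::-1].repeat(2,0).repeat(2,1))
```

```text
t 14.45 tcp [0.5237 0.1885 0.2484] yaw(y axis) deg 91.22 zaxis [ 0.002  0.001 -1.   ] F [-0.3  0.7  0.3] w 0.0642 gf 0.0 q7 0.60
square [0.3688 0.2657 0.3206] 18.4 124.37006194198811
jar [0.3959 0.3803 0.1251] 7.2 16.26912085095476
```

View pics/v5.png

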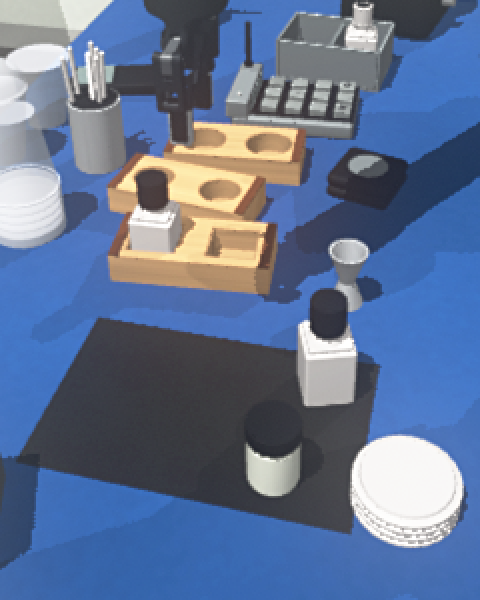

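Request:
{"op": "step_arm", "data": {"rows": [[-0.03, 0.015, 0, 0, 0, -0.039], [-0.06, 0.03, 0, 0, 0, -0.078], [-0.09, 0.045, 0, 0, 0, -0.117], [-0.12, 0.06, 0, 0, 0, -0.156], [-0.15, 0.075, 0, 0, 0, -0.195]]}}

```text
clock: 14.97
tcp_pos: [0.4336, 0.233, 0.2468]
orientation: [0.922, 3.002, 0.001]
contact_force: [0.2, 0.4, 0.7]
grip_width: 0.0639
gripper_force: 0.0
```

Request:
{"op": "step_arm", "data": {"rows": [[-0.03, 0.015, 0, 0, 0, -0.039], [-0.06, 0.03, 0, 0, 0, -0.078], [-0.09, 0.045, 0, 0, 0, -0.117], [-0.108, 0.055, 0, 0, 0, -0.156], [-0.108, 0.055, 0, 0, 0, -0.206]]}}

```text
clock: 15.38
tcp_pos: [0.3671, 0.2672, 0.2471]
orientation: [1.782, 2.586, 0.001]
contact_force: [0.3, 0.5, -0.0]
grip_width: 0.0638
gripper_force: 0.0
```

Request:
{"op": "step_arm", "data": {"rows": [[0, 0, 0, 0, 0, 0], [0, 0, 0, 0, 0, 0]]}}

```text
clock: 15.55
tcp_pos: [0.3698, 0.2656, 0.2466]
orientation: [1.775, 2.591, 0.001]
contact_force: [-0.3, 0.5, -0.2]
grip_width: 0.064
gripper_force: 0.0
```

Run:
```python
from h import *
to(.3688,.2668,.097)
```

```text
t 15.55 tcp [0.3698 0.2656 0.2466] yaw(y axis) deg 21.18 zaxis [ 0.001 -0.    -1.   ] F [-0.3  0.5 -0.2] w 0.0640 gf 0.0 q7 -0.67
shift units [-0.0017  0.002  -0.2494] mm [  -1.     1.2 -149.6] yaw units 0.0000
```

Request:
{"op": "step_arm", "data": {"rows": [[-0.001, 0.002, -0.06, 0, 0, 0], [-0.001, 0.002, -0.12, 0, 0, 0], [-0.001, 0.002, -0.18, 0, 0, 0], [-0.001, 0.002, -0.23, 0, 0, 0], [-0.001, 0.002, -0.249, 0, 0, 0]]}}

```text
clock: 15.97
tcp_pos: [0.3678, 0.2648, 0.0928]
orientation: [-1.775, -2.589, 0.008]
contact_force: [-0.4, -0.1, 0.3]
grip_width: 0.064
gripper_force: 0.0
```

Request:
{"op": "step_arm", "data": {"rows": [[0, 0, 0, 0, 0, 0], [0, 0, 0, 0, 0, 0], [0, 0, 0, 0, 0, 0], [0, 0, 0, 0, 0, 0], [0, 0, 0, 0, 0, 0]], "jaw": 1, "squeeze": 20}}

```text
clock: 16.38
tcp_pos: [0.3698, 0.2668, 0.0975]
orientation: [1.78, 2.587, 0.002]
contact_force: [0.5, -0.7, -1.7]
grip_width: 0.0353
gripper_force: 22.4
```

Request:
{"op": "step_arm", "data": {"rows": [[0, 0, 0, 0, 0, 0], [0, 0, 0, 0, 0, 0], [0, 0, 0, 0, 0, 0.03], [0, 0, 0, 0, 0, 0.065], [0, 0, 0, 0, 0, 0.1]], "jaw": 0.25}}

```text
clock: 16.8
tcp_pos: [0.3694, 0.2668, 0.097]
orientation: [1.346, 2.838, 0.001]
contact_force: [0.3, -0.1, -0.5]
grip_width: 0.0641
gripper_force: 0.0
```

Request:
{"op": "step_arm", "data": {"rows": [[0, 0, 0, 0, 0, 0.038], [0, 0, 0, 0, 0, 0.076], [0, 0, 0, 0, 0, 0.114], [0, 0, 0, 0, 0, 0.152], [0, 0, 0, 0, 0, 0.19]]}}

```text
clock: 17.22
tcp_pos: [0.3694, 0.2667, 0.0969]
orientation: [0.452, 3.108, 0.001]
contact_force: [0.1, 0.5, -0.4]
grip_width: 0.0642
gripper_force: 0.0
```

Request:
{"op": "step_arm", "data": {"rows": [[0, 0, 0, 0, 0, 0.038], [0, 0, 0, 0, 0, 0.076], [0, 0, 0, 0, 0, 0.114], [0, 0, 0, 0, 0, 0.152], [0, 0, 0, 0, 0, 0.19]]}}

```text
clock: 17.63
tcp_pos: [0.3695, 0.2666, 0.0969]
orientation: [-0.482, 3.104, 0.0]
contact_force: [-0.7, -0.6, -0.1]
grip_width: 0.0639
gripper_force: 0.0
```

Request:
{"op": "step_arm", "data": {"rows": [[0, 0, 0, 0, 0, 0.008], [0, 0, 0, 0, 0, 0.008]]}}

```text
clock: 17.8
tcp_pos: [0.3692, 0.2667, 0.0966]
orientation: [0.51, -3.1, -0.001]
contact_force: [-0.3, 0.0, 1.1]
grip_width: 0.0637
gripper_force: 0.0
```

Run:
```python
from h import *
to(.3688,.2668,.097)
im=grab()
for c in(("top","side"),("side",),("top",)):
    q,e=fit2(im,"square",[.3695,.2665,.33],cams=c);print(q.round(4),np.degrees(q[2])%90,e)
```

```text
t 17.80 tcp [0.3692 0.2667 0.0966] yaw(y axis) deg 108.67 zaxis [-0.     0.001 -1.   ] F [-0.3  0.   1.1] w 0.0637 gf 0.0 q7 0.36
shift units [-0.0007  0.0002  0.0007] mm [-0.4  0.1  0.4] yaw units 0.0000
[0.369  0.2655 0.3167] 18.146459210312493 1023.4509338288693
[0.369  0.2657 1.8851] 18.00972281608236 97.46033405954975
[0.3776 0.2924 0.566 ] 32.42943148416601 892.4959592464436
```

Request:
{"op": "step_arm", "data": {"rows": [[0, 0, 0, 0, 0, 0], [0, 0, 0, 0, 0, 0], [0, 0, 0, 0, 0, 0], [0, 0, 0, 0, 0, 0], [0, 0, 0, 0, 0, 0]], "jaw": 1, "squeeze": 40}}

```text
clock: 18.32
tcp_pos: [0.3691, 0.2668, 0.0968]
orientation: [-0.512, 3.099, -0.0]
contact_force: [0.3, 0.2, 4.0]
grip_width: 0.0348
gripper_force: 39.8
```

Request:
{"op": "step_arm", "data": {"rows": [[0, 0, 0.03, 0, 0, 0], [0, 0, 0.08, 0, 0, -0.02], [0, 0, 0.14, 0, 0, -0.04], [0, 0, 0.2, 0, 0, -0.06], [0, 0, 0.255, 0, 0, -0.0735]]}}

```text
clock: 18.73
tcp_pos: [0.3684, 0.2666, 0.2507]
orientation: [0.148, -3.137, -0.001]
contact_force: [0.7, -2.1, -2.2]
grip_width: 0.0348
gripper_force: 40.9
```

Request:
{"op": "step_arm", "data": {"rows": [[0.04, -0.047, 0, 0, 0, 0], [0.08, -0.095, 0, 0, 0, 0], [0.12, -0.142, 0, 0, 0, 0], [0.16, -0.19, 0, 0, 0, 0], [0.2, -0.237, 0, 0, 0, 0]]}}

```text
clock: 19.15
tcp_pos: [0.4896, 0.1221, 0.2491]
orientation: [0.151, -3.138, 0.002]
contact_force: [-0.1, 1.3, -2.3]
grip_width: 0.0348
gripper_force: 40.9
```

Request:
{"op": "step_arm", "data": {"rows": [[0.0253, -0.0303, -0.03, 0, 0, 0], [0.0253, -0.0303, -0.08, 0, 0, 0], [0.0253, -0.0303, -0.13, 0, 0, 0], [0.0253, -0.0303, -0.17, 0, 0, 0], [0.0253, -0.0303, -0.18, 0, 0, 0]]}}

```text
clock: 19.57
tcp_pos: [0.5017, 0.1045, 0.1374]
orientation: [0.151, -3.131, 0.002]
contact_force: [-0.8, -0.6, -2.4]
grip_width: 0.035
gripper_force: 40.7
```

Request:
{"op": "step_arm", "data": {"rows": [[0, 0, 0, 0, 0, 0], [0, 0, 0, 0, 0, 0]]}}

```text
clock: 19.73
tcp_pos: [0.5045, 0.1068, 0.1422]
orientation: [-0.153, 3.138, 0.001]
contact_force: [0.2, 1.2, -1.0]
grip_width: 0.0346
gripper_force: 40.7
```

Run:
```python
from h import *
to(.5044,.1063,.13)
```

```text
t 19.73 tcp [0.5045 0.1068 0.1422] yaw(y axis) deg 95.58 zaxis [ 0.     0.001 -1.   ] F [ 0.2  1.2 -1. ] w 0.0346 gf 40.7 q7 0.72
shift units [-0.0001 -0.0008 -0.0204] mm [ -0.1  -0.5 -12.2] yaw units 0.0000
```

Request:
{"op": "step_arm", "data": {"rows": [[0, 0, -0.006, 0, 0, 0], [0, 0, -0.012, 0, 0, 0], [0, 0, -0.018, 0, 0, 0], [0, 0, -0.022, 0, 0, 0], [0, 0, -0.022, 0, 0, 0]]}}

```text
clock: 20.15
tcp_pos: [0.5041, 0.106, 0.128]
orientation: [0.152, -3.138, 0.001]
contact_force: [0.4, 0.7, -1.8]
grip_width: 0.0349
gripper_force: 40.8
```

Request:
{"op": "step_arm", "data": {"rows": [[0, 0, 0, 0, 0, 0]]}}

```text
clock: 20.23
tcp_pos: [0.5042, 0.1062, 0.1283]
orientation: [0.152, -3.138, 0.0]
contact_force: [-0.7, 0.1, -2.1]
grip_width: 0.0354
gripper_force: 40.8
```

Request:
{"op": "step_arm", "data": {"rows": [[0, 0, -0.01, 0, 0, 0], [0, 0, -0.02, 0, 0, 0], [0, 0, -0.03, 0, 0, 0], [0, 0, -0.04, 0, 0, 0], [0, 0, -0.043, 0, 0, 0]]}}

```text
clock: 20.65
tcp_pos: [0.5044, 0.1064, 0.1027]
orientation: [0.152, -3.138, 0.001]
contact_force: [-6.7, -4.7, 26.8]
grip_width: 0.0349
gripper_force: 43.6
```

Request:
{"op": "step_arm", "data": {"rows": [[0, 0, 0, 0, 0, 0], [0, 0, 0, 0, 0, 0], [0, 0, 0, 0, 0, 0], [0, 0, 0.03, 0, 0, 0], [0, 0, 0.07, 0, 0, 0]], "jaw": 0.25}}

```text
clock: 21.07
tcp_pos: [0.503, 0.1057, 0.1433]
orientation: [0.152, -3.134, 0.0]
contact_force: [0.4, 0.5, 0.1]
grip_width: 0.0642
gripper_force: 0.0
```

Request:
{"op": "step_arm", "data": {"rows": [[0, 0, 0.06, 0, 0, 0], [0, 0, 0.12, 0, 0, 0], [-0.02, 0.055, 0.16, 0, 0, 0], [-0.045, 0.115, 0.16, 0, 0, 0], [-0.07, 0.175, 0.16, 0, 0, 0]], "jaw": 0}}

```text
clock: 21.48
tcp_pos: [0.463, 0.2123, 0.2422]
orientation: [-0.146, 3.135, 0.002]
contact_force: [0.3, 0.6, 0.1]
grip_width: 0.0853
gripper_force: 0.0
```

Request:
{"op": "step_arm", "data": {"rows": [[-0.025, 0.06, 0, 0, 0, 0], [-0.05, 0.12, 0, 0, 0, 0], [-0.075, 0.18, 0, 0, 0, 0], [-0.1, 0.24, 0, 0, 0, 0], [-0.11, 0.2825, 0, 0, 0, 0]]}}

```text
clock: 21.9
tcp_pos: [0.3933, 0.3841, 0.2409]
orientation: [0.158, -3.138, -0.002]
contact_force: [-0.5, -0.4, 0.2]
grip_width: 0.0857
gripper_force: 0.0
```

Request:
{"op": "step_arm", "data": {"rows": [[0, 0, 0, 0, 0, 0], [0, 0, 0, 0, 0, 0]]}}

```text
clock: 22.07
tcp_pos: [0.3951, 0.3822, 0.2405]
orientation: [0.158, -3.137, -0.001]
contact_force: [0.2, -0.9, -0.1]
grip_width: 0.0851
gripper_force: 0.0
```

Run:
```python
from h import *
im=grab();q,e=fit2(im,"jar",[.3958,.3805,0],cams=("side",));print(q.round(4),e);to(.3958,.3805,.056)
cv2.imwrite("pics/v6.png",im["side"][210:450,220:440,::-1].repeat(2,0).repeat(2,1))
```

```text
[0.3958 0.3804 0.0503] 5.067303173992909
t 22.17 tcp [0.3968 0.3797 0.2401] yaw(y axis) deg 95.49 zaxis [-0.    -0.001 -1.   ] F [ 0.1 -1.2  0.1] w 0.0852 gf 0.0 q7 0.30
shift units [-0.0017  0.0014 -0.3068] mm [  -1.     0.8 -184.1] yaw units 0.0000
```

View pics/v6.png

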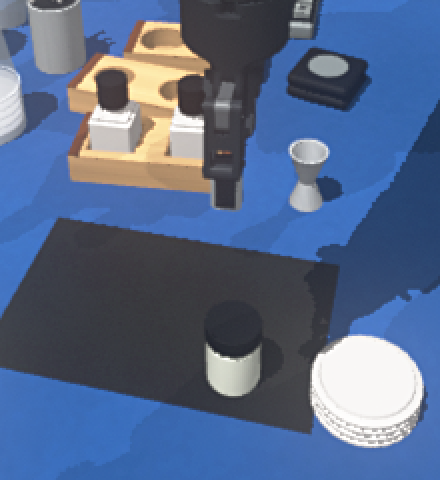

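Request:
{"op": "step_arm", "data": {"rows": [[-0.001, 0.001, -0.06, 0, 0, 0], [-0.001, 0.001, -0.12, 0, 0, 0], [-0.001, 0.001, -0.18, 0, 0, 0], [-0.001, 0.001, -0.24, 0, 0, 0], [-0.001, 0.001, -0.29, 0, 0, 0]]}}

```text
clock: 22.58
tcp_pos: [0.3967, 0.3784, 0.0639]
orientation: [0.147, -3.137, 0.003]
contact_force: [0.8, 0.0, 0.7]
grip_width: 0.0852
gripper_force: 0.0
```

Request:
{"op": "step_arm", "data": {"rows": [[0, 0, -0.012, 0, 0, 0], [0, 0, -0.017, 0, 0, 0], [0, 0, -0.017, 0, 0, 0], [0, 0, -0.017, 0, 0, 0]], "jaw": 1, "squeeze": 20}}

```text
clock: 22.92
tcp_pos: [0.3966, 0.382, 0.058]
orientation: [-0.15, 3.136, 0.003]
contact_force: [-0.1, -0.7, -2.5]
grip_width: 0.0492
gripper_force: 23.3
```

Request:
{"op": "step_arm", "data": {"rows": [[0, 0, 0, 0, 0, 0], [0, 0, 0, 0, 0, 0]]}}

```text
clock: 23.08
tcp_pos: [0.3964, 0.3817, 0.0577]
orientation: [-0.151, 3.136, 0.002]
contact_force: [0.3, -0.6, -2.7]
grip_width: 0.0492
gripper_force: 23.3
```

Request:
{"op": "step_arm", "data": {"rows": [[0, 0, 0, 0, 0, 0], [0, 0, 0, 0, 0, 0], [0, 0, 0, 0, 0, -0.03], [0, 0, 0, 0, 0, -0.065], [0, 0, 0, 0, 0, -0.1]], "jaw": 0}}

```text
clock: 23.5
tcp_pos: [0.3957, 0.3815, 0.0566]
orientation: [0.349, 3.122, 0.001]
contact_force: [0.5, -0.3, -0.5]
grip_width: 0.0856
gripper_force: 0.0
```

Request:
{"op": "step_arm", "data": {"rows": [[0, 0, 0, 0, 0, -0.038], [0, 0, 0, 0, 0, -0.076], [0, 0, 0, 0, 0, -0.114], [0, 0, 0, 0, 0, -0.152], [0, 0, 0, 0, 0, -0.19]]}}

```text
clock: 23.92
tcp_pos: [0.3957, 0.3816, 0.0567]
orientation: [1.252, 2.881, 0.001]
contact_force: [-1.0, -0.7, 0.0]
grip_width: 0.0856
gripper_force: 0.0
```

Request:
{"op": "step_arm", "data": {"rows": [[0, 0, 0, 0, 0, -0.038], [0, 0, 0, 0, 0, -0.076], [0, 0, 0, 0, 0, -0.114], [0, 0, 0, 0, 0, -0.152], [0, 0, 0, 0, 0, -0.19]]}}

```text
clock: 24.33
tcp_pos: [0.3956, 0.3817, 0.0568]
orientation: [-2.044, -2.386, -0.001]
contact_force: [0.1, 0.5, 0.8]
grip_width: 0.0858
gripper_force: 0.0
```

Request:
{"op": "step_arm", "data": {"rows": [[0, 0, 0, 0, 0, 0], [0, 0, 0, 0, 0, 0], [0, 0, 0, 0, 0, 0], [0, 0, 0, 0, 0, 0], [0, 0, 0, 0, 0, 0]], "jaw": 1, "squeeze": 40}}

```text
clock: 24.75
tcp_pos: [0.3957, 0.3816, 0.0567]
orientation: [-2.035, -2.393, -0.001]
contact_force: [-1.3, -0.2, 4.9]
grip_width: 0.0488
gripper_force: 40.6
```

Request:
{"op": "step_arm", "data": {"rows": [[0, 0, 0.02, 0, 0, 0], [0, 0, 0.06, 0, 0, 0], [0, 0, 0.12, 0, 0, 0], [0, 0, 0.18, 0, 0, 0], [0, 0, 0.24, 0, 0, 0]]}}

```text
clock: 25.17
tcp_pos: [0.395, 0.3808, 0.2019]
orientation: [-2.035, -2.392, 0.002]
contact_force: [1.4, 0.0, -1.5]
grip_width: 0.0485
gripper_force: 41.9
```

Run:
```python
from h import *
to(.5483,.0052,.25)
```

```text
t 25.17 tcp [0.395  0.3808 0.2019] yaw(y axis) deg 9.22 zaxis [-0.001 -0.001 -1.   ] F [ 1.4  0.  -1.5] w 0.0485 gf 41.9 q7 -1.05
shift units [ 0.2555 -0.6259  0.0802] mm [ 153.3 -375.6   48.1] yaw units 0.0000
```

Request:
{"op": "step_arm", "data": {"rows": [[0.01, -0.025, 0.03, 0, 0, 0], [0.035, -0.085, 0.03, 0, 0, 0], [0.06, -0.147, 0.03, 0, 0, 0], [0.085, -0.209, 0.03, 0, 0, 0], [0.11, -0.271, 0.03, 0, 0, 0]]}}

```text
clock: 25.58
tcp_pos: [0.4616, 0.2168, 0.2188]
orientation: [2.035, 2.393, -0.0]
contact_force: [1.5, -0.1, -1.5]
grip_width: 0.0484
gripper_force: 42.0
```

Request:
{"op": "step_arm", "data": {"rows": [[0.025, -0.062, 0, 0, 0, 0], [0.05, -0.124, 0, 0, 0, 0], [0.075, -0.186, 0, 0, 0, 0], [0.1, -0.248, 0, 0, 0, 0], [0.125, -0.31, 0, 0, 0, 0]]}}

```text
clock: 26.0
tcp_pos: [0.5365, 0.0306, 0.2187]
orientation: [-2.036, -2.392, 0.0]
contact_force: [0.7, 0.5, -1.5]
grip_width: 0.0487
gripper_force: 42.0
```

Request:
{"op": "step_arm", "data": {"rows": [[0.0193, -0.0463, 0, 0, 0, 0], [0.0193, -0.0463, -0.04, 0, 0, 0], [0.0193, -0.0463, -0.1, 0, 0, 0], [0.0193, -0.0463, -0.15, 0, 0, 0], [0.0193, -0.0463, -0.17, 0, 0, 0]]}}

```text
clock: 26.42
tcp_pos: [0.5454, 0.004, 0.1128]
orientation: [-2.034, -2.388, 0.006]
contact_force: [0.5, -0.5, -2.6]
grip_width: 0.0493
gripper_force: 42.0
```

Request:
{"op": "step_arm", "data": {"rows": [[0, 0, 0, 0, 0, 0], [0, 0, 0, 0, 0, 0]]}}

```text
clock: 26.58
tcp_pos: [0.5483, 0.0053, 0.1169]
orientation: [-2.036, -2.392, -0.0]
contact_force: [0.8, -0.2, -0.2]
grip_width: 0.0489
gripper_force: 42.0
```

Run:
```python
from h import *
to(.5483,.0052,.088)
```

```text
t 26.58 tcp [0.5483 0.0053 0.1169] yaw(y axis) deg 9.19 zaxis [-0.  0. -1.] F [ 0.8 -0.2 -0.2] w 0.0489 gf 42.0 q7 -0.33
shift units [-0.     -0.0002 -0.0481] mm [ -0.   -0.1 -28.9] yaw units 0.0000
```

Foot now at about 60 mm, with the rim contact at TCP z of about 0.095.

Request:
{"op": "step_arm", "data": {"rows": [[0, 0, -0.012, 0, 0, 0], [0, 0, -0.024, 0, 0, 0], [0, 0, -0.036, 0, 0, 0], [0, 0, -0.044, 0, 0, 0], [0, 0, -0.048, 0, 0, 0]]}}

```text
clock: 27.0
tcp_pos: [0.5479, 0.0048, 0.0869]
orientation: [-2.037, -2.391, 0.001]
contact_force: [0.1, 0.6, -1.6]
grip_width: 0.0489
gripper_force: 42.0
```

Request:
{"op": "step_arm", "data": {"rows": [[0, 0, 0, 0, 0, 0]]}}

```text
clock: 27.08
tcp_pos: [0.5478, 0.0049, 0.0869]
orientation: [-2.037, -2.391, 0.001]
contact_force: [0.4, -0.0, -2.0]
grip_width: 0.0486
gripper_force: 42.0
```

Request:
{"op": "step_arm", "data": {"rows": [[0, 0, -0.01, 0, 0, 0], [0, 0, -0.02, 0, 0, 0], [0, 0, -0.03, 0, 0, 0], [0, 0, -0.038, 0, 0, 0], [0, 0, -0.0405, 0, 0, 0]]}}

```text
clock: 27.5
tcp_pos: [0.5481, 0.0049, 0.0626]
orientation: [-2.037, -2.391, 0.001]
contact_force: [-2.0, -0.3, 11.8]
grip_width: 0.0489
gripper_force: 43.2
```

Request:
{"op": "step_arm", "data": {"rows": [[0, 0, 0, 0, 0, 0], [0, 0, 0, 0, 0, 0], [0, 0, 0, 0, 0, 0], [0, 0, 0.02, 0, 0, 0], [0, 0, 0.06, 0, 0, 0]], "jaw": 0}}

```text
clock: 27.92
tcp_pos: [0.5464, 0.0047, 0.0981]
orientation: [-2.035, -2.389, 0.005]
contact_force: [1.1, -0.5, -0.1]
grip_width: 0.0855
gripper_force: 0.0
```

Request:
{"op": "step_arm", "data": {"rows": [[0, 0, 0.06, 0, 0, 0], [0, 0, 0.12, 0, 0, 0], [0, -0.03, 0.18, 0, 0, 0], [-0.04, -0.08, 0.21, 0, 0, 0], [-0.08, -0.13, 0.21, 0, 0, 0]], "jaw": 1}}

```text
clock: 28.33
tcp_pos: [0.5034, -0.0721, 0.2308]
orientation: [2.028, 2.389, 0.009]
contact_force: [0.3, -1.4, -1.0]
grip_width: 0.0257
gripper_force: 0.0
```

Request:
{"op": "step_arm", "data": {"rows": [[-0.04, -0.05, 0, 0, 0, 0], [-0.08, -0.1, 0, 0, 0, 0], [-0.1, -0.16, 0, 0, 0, 0], [-0.1, -0.22, 0, 0, 0, 0], [-0.1, -0.28, 0, 0, 0, 0]]}}

```text
clock: 28.75
tcp_pos: [0.4391, -0.2427, 0.2267]
orientation: [2.036, 2.39, -0.001]
contact_force: [1.0, 1.6, -0.0]
grip_width: -0.0001
gripper_force: 0.0
```

Run:
```python
from h import *
state();im=grab();im0=cv2.imread("pics/top0.png")
for n in im: cv2.imwrite(f"pics/{n}3.png",im[n][:,:,::-1])
for k,p,z in(("square",[.5963,.1153,.1],.006),("square",[.5044,.1063,.1],.006),("jar",[.548,.005,0],.006)):
    f=lambda n,q:None
    q,e=fit2(im,k,p,z,cams=("side",),lo=190,hi=230);print(k,q.round(4),e)
a=cv2.resize(im["side"][160:310,220:420,::-1],None,fx=4,fy=4,interpolation=2);cv2.imwrite("pics/v7.png",a)
```

```text
t 28.75 tcp [ 0.4391 -0.2427  0.2267] yaw(y axis) deg 9.14 zaxis [ 0.001 -0.002 -1.   ] F [ 1.   1.6 -0. ] w -0.0001 gf 0.0 q7 0.36
square [0.6031 0.1031 0.3586] 698.9876307189543
square [0.5292 0.0895 1.8012] 410.7687704248366
jar [ 0.5521  0.0272 -0.0307] 373.55300893886965
```

View pics/v7.png

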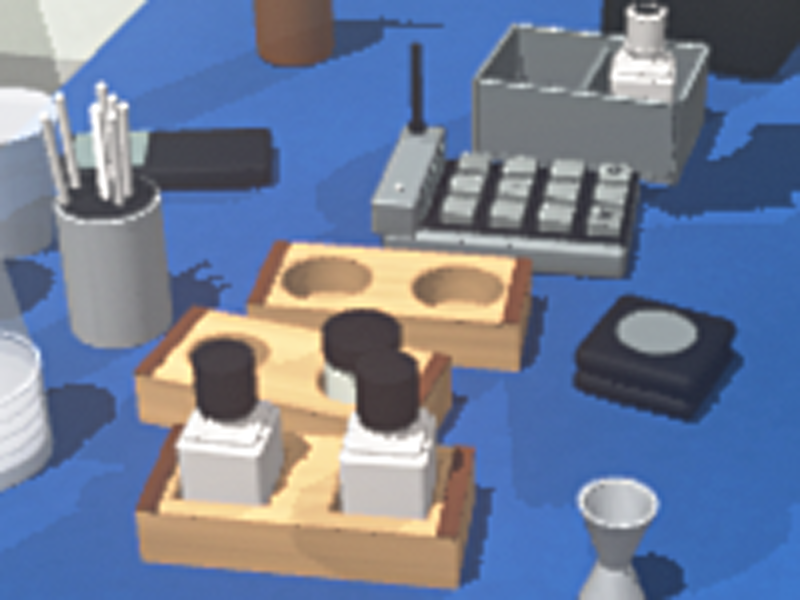

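Run:
```python
from h import *
print("tips",r.tips_ahead)
c3=lambda p:(np.array(p,float)+.5-[380,0])/3-.5+[385,200]; t1=lambda p:(np.array(p)+.5)/4-.5+[380,190]
A=onz("top",c3([(452,240),(538,237),(524,109),(440,112)]),.0385);B=onz("top",t1([(113,360),(230,355),(214,184),(100,188),(167,299)]),.0385)
L=np.array([[-72,36],[-72,-36],[36,-36],[36,36],[-36,0]])/1e3
s1=lambda p:(np.array(p)+.5)/4-.5+[220,160]
C=onz("side",s1([(605,217),(615,172),(475,162),(460,208),(560,190)]),.0385)
def kab(W,L):
    w,l=W-W.mean(0),L-L.mean(0);a=np.arctan2((l[:,0]*w[:,1]-l[:,1]*w[:,0]).sum(),(l*w).sum());Rm=np.array([[np.cos(a),-np.sin(a)],[np.sin(a),np.cos(a)]]);t=W.mean(0)-Rm@L.mean(0);return a,t,Rm,np.abs(W-L@Rm.T-t).max()
for W,l in((A,L[:4]),(B,L),(C,L)):
    a,t,Rm,e=kab(W,l);print(np.degrees(a),t,e)
a,t,Rm,e=kab(np.r_[A,B],np.r_[L[:4],L])
for n,l in zip(("clear","call","3","1","8"),L): print(n,(Rm@l+t).round(4))
b=onz("top",c3([(547,50)]),.052)[0];print("aerial kp frame",Rm.T@(b-t), "tip",Rm.T@(onz("top",c3([(573,28)]),.125)[0]-t))
state()
```

```text
tips 0.014
3.9431658657794446 [ 0.50511404 -0.26838401] 0.0008493448177160912
3.350596197345037 [ 0.50588254 -0.26828017] 0.0005267056513214574
4.221152968804059 [ 0.50465326 -0.26391576] 0.0016469353894836836
clear [ 0.4314 -0.237 ]
call [ 0.436  -0.3088]
3 [ 0.5438 -0.302 ]
1 [ 0.5392 -0.2301]
8 [ 0.4696 -0.2706]
aerial kp frame [ 0.08208837 -0.05533131] tip [ 0.08266325 -0.05627619]
t 28.85 tcp [ 0.439  -0.2475  0.2261] yaw(y axis) deg 8.62 zaxis [ 0.001 -0.003 -1.   ] F [ 0.5 -0.1 -0.7] w 0.0003 gf 0.0 q7 0.35
```

Request:
{"op": "step_arm", "data": {"rows": [[-0.012, 0.018, 0, 0, 0, 0.038], [-0.012, 0.018, 0, 0, 0, 0.076], [-0.012, 0.018, 0, 0, 0, 0.114], [-0.012, 0.018, 0, 0, 0, 0.152], [-0.012, 0.018, 0, 0, 0, 0.19]]}}

```text
clock: 29.27
tcp_pos: [0.4332, -0.2296, 0.2262]
orientation: [1.234, 2.888, -0.0]
contact_force: [-0.1, 0.5, -0.7]
grip_width: 0.0001
gripper_force: 0.0
```

Request:
{"op": "step_arm", "data": {"rows": [[0, 0, -0.03, 0, 0, 0.038], [0, 0, -0.06, 0, 0, 0.076], [0, 0, -0.09, 0, 0, 0.114], [0, 0, -0.12, 0, 0, 0.152], [0, 0, -0.15, 0, 0, 0.19]]}}

```text
clock: 29.68
tcp_pos: [0.4334, -0.2299, 0.1354]
orientation: [0.331, 3.123, -0.001]
contact_force: [0.4, -0.9, -0.8]
grip_width: 0.0001
gripper_force: 0.0
```

Request:
{"op": "step_arm", "data": {"rows": [[0, 0, -0.03, 0, 0, 0.038], [0, 0, -0.06, 0, 0, 0.076], [0, 0, -0.08, 0, 0, 0.092], [0, 0, -0.08, 0, 0, 0.092], [0, 0, -0.08, 0, 0, 0.092]]}}

```text
clock: 30.1
tcp_pos: [0.4331, -0.2298, 0.0876]
orientation: [0.11, -3.139, -0.001]
contact_force: [-0.2, 0.0, 0.4]
grip_width: 0.0003
gripper_force: 0.0
```

Run:
```python
from h import *
to(.4314,-.237,.055)
im=eyes.grab_frame("side");cv2.imwrite("pics/v8.png",cv2.resize(im[140:260,290:440,::-1],None,fx=5,fy=5,interpolation=2))
```

```text
t 30.10 tcp [ 0.4331 -0.2298  0.0876] yaw(y axis) deg 94.02 zaxis [-0.     0.001 -1.   ] F [-0.2  0.   0.4] w 0.0003 gf 0.0 q7 1.49
shift units [-0.0028 -0.012  -0.0544] mm [ -1.7  -7.2 -32.6] yaw units 0.0000
```

View pics/v8.png

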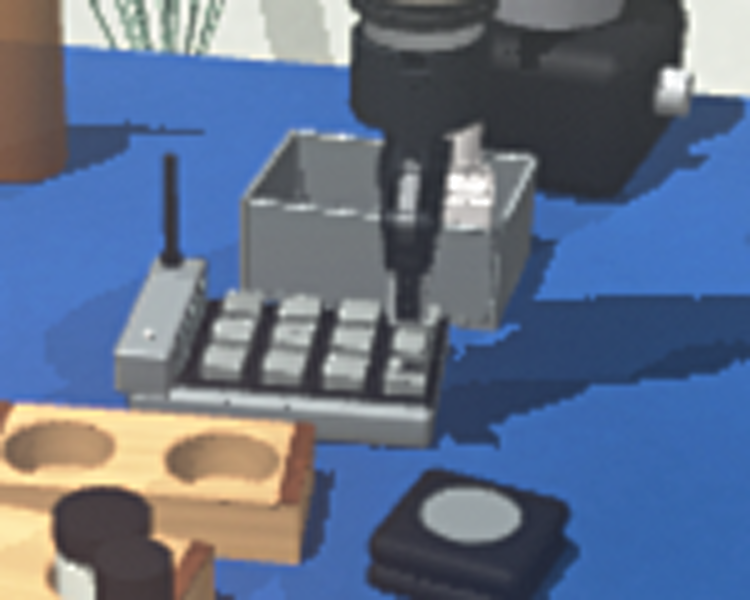

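Request:
{"op": "step_arm", "data": {"rows": [[-0.003, -0.011, -0.01, 0, 0, 0], [-0.003, -0.011, -0.025, 0, 0, 0], [-0.003, -0.011, -0.04, 0, 0, 0], [-0.003, -0.011, -0.046, 0, 0, 0], [-0.003, -0.011, -0.046, 0, 0, 0]]}}

```text
clock: 30.57
tcp_pos: [0.4304, -0.2365, 0.0585]
orientation: [0.112, -3.138, -0.002]
contact_force: [0.2, -0.4, 0.1]
grip_width: -0.0003
gripper_force: 0.0
```

Request:
{"op": "step_arm", "data": {"rows": [[0, 0, -0.006, 0, 0, 0], [0, 0, -0.012, 0, 0, 0], [0, 0, -0.018, 0, 0, 0], [0, 0, -0.0225, 0, 0, 0], [0, 0, -0.0225, 0, 0, 0]]}}

```text
clock: 30.98
tcp_pos: [0.4317, -0.2368, 0.0472]
orientation: [0.113, -3.139, 0.002]
contact_force: [-6.2, 1.6, 17.8]
grip_width: 0.0002
gripper_force: 8.9
```

Request:
{"op": "step_arm", "data": {"rows": [[0, 0, 0.015, 0, 0, 0], [0, 0, 0.035, 0, 0, 0], [0, 0, 0.05, 0, 0, 0], [0.03, -0.018, 0.05, 0, 0, 0], [0.06, -0.036, 0.05, 0, 0, 0]]}}

```text
clock: 31.4
tcp_pos: [0.4672, -0.2589, 0.0773]
orientation: [-0.113, 3.139, -0.002]
contact_force: [0.4, 0.6, 0.2]
grip_width: 0.0001
gripper_force: 0.0
```

Request:
{"op": "step_arm", "data": {"rows": [[0.04, -0.024, 0, 0, 0, 0], [0.08, -0.048, 0, 0, 0, 0], [0.11, -0.067, 0, 0, 0, 0], [0.1203, -0.0727, 0, 0, 0, 0], [0.1203, -0.0727, 0, 0, 0, 0]]}}

```text
clock: 31.82
tcp_pos: [0.5406, -0.3028, 0.0764]
orientation: [-0.111, 3.138, 0.0]
contact_force: [0.5, -0.5, 0.3]
grip_width: 0.0003
gripper_force: 0.0
```

Request:
{"op": "step_arm", "data": {"rows": [[0, 0, 0, 0, 0, 0], [0, 0, -0.01, 0, 0, 0], [0, 0, -0.02, 0, 0, 0], [0, 0, -0.028, 0, 0, 0], [0, 0, -0.028, 0, 0, 0]]}}

```text
clock: 32.23
tcp_pos: [0.5379, -0.3016, 0.0579]
orientation: [0.113, -3.137, -0.001]
contact_force: [0.4, 0.5, -0.3]
grip_width: -0.0001
gripper_force: 0.0
```

Run:
```python
from h import *
to(.5398,-.302,.0465)
```

```text
t 32.23 tcp [ 0.5379 -0.3016  0.0579] yaw(y axis) deg 94.13 zaxis [-0.003  0.001 -1.   ] F [ 0.4  0.5 -0.3] w -0.0001 gf 0.0 q7 1.55
shift units [ 0.0031 -0.0007 -0.019 ] mm [  1.9  -0.4 -11.4] yaw units 0.0000
```

Request:
{"op": "step_arm", "data": {"rows": [[0, 0, -0.006, 0, 0, 0], [0, 0, -0.012, 0, 0, 0], [0, 0, -0.018, 0, 0, 0], [0, 0, -0.022, 0, 0, 0], [0, 0, -0.022, 0, 0, 0]]}}

```text
clock: 32.65
tcp_pos: [0.5395, -0.302, 0.0474]
orientation: [0.113, -3.139, 0.001]
contact_force: [-5.5, 1.0, 12.9]
grip_width: -0.0001
gripper_force: 6.1
```

Request:
{"op": "step_arm", "data": {"rows": [[0, 0, 0.015, 0, 0, 0], [0, 0, 0.035, 0, 0, 0], [0, 0, 0.05, 0, 0, 0], [-0.03, 0.0134, 0.05, 0, 0, 0], [-0.06, 0.0268, 0.05, 0, 0, 0]]}}

```text
clock: 33.07
tcp_pos: [0.5045, -0.2861, 0.0774]
orientation: [-0.112, 3.137, -0.001]
contact_force: [-1.2, -0.4, -0.8]
grip_width: -0.0002
gripper_force: 0.0
```

Request:
{"op": "step_arm", "data": {"rows": [[-0.03, 0.0134, 0, 0, 0, 0], [-0.057, 0.0255, 0, 0, 0, 0], [-0.057, 0.0255, -0.012, 0, 0, 0], [-0.057, 0.0255, -0.024, 0, 0, 0], [-0.057, 0.0255, -0.028, 0, 0, 0]]}}

```text
clock: 33.48
tcp_pos: [0.4695, -0.2712, 0.0587]
orientation: [-0.112, 3.139, -0.0]
contact_force: [1.2, 0.8, 0.3]
grip_width: -0.0003
gripper_force: 0.0
```

Run:
```python
from h import *
to(.4696,-.2706,.0465)
```

```text
t 33.48 tcp [ 0.4695 -0.2712  0.0587] yaw(y axis) deg 94.08 zaxis [ 0. -0. -1.] F [1.2 0.8 0.3] w -0.0003 gf 0.0 q7 1.51
shift units [ 0.0001  0.0009 -0.0204] mm [  0.1   0.6 -12.2] yaw units 0.0000
```

Request:
{"op": "step_arm", "data": {"rows": [[0, 0, -0.006, 0, 0, 0], [0, 0, -0.012, 0, 0, 0], [0, 0, -0.018, 0, 0, 0], [0, 0, -0.022, 0, 0, 0], [0, 0, -0.022, 0, 0, 0]]}}

```text
clock: 33.9
tcp_pos: [0.4702, -0.2709, 0.0473]
orientation: [-0.113, 3.139, -0.002]
contact_force: [-3.8, -0.9, 14.9]
grip_width: 0.0002
gripper_force: 7.0
```

Request:
{"op": "step_arm", "data": {"rows": [[0, 0, 0.015, 0, 0, 0], [0, 0, 0.035, 0, 0, 0], [0, 0, 0.05, 0, 0, 0], [0.03, 0.018, 0.05, 0, 0, 0], [0.06, 0.036, 0.05, 0, 0, 0]]}}

```text
clock: 34.32
tcp_pos: [0.5051, -0.2503, 0.0771]
orientation: [-0.108, 3.14, -0.002]
contact_force: [1.5, -0.4, -0.2]
grip_width: 0.0001
gripper_force: 0.0
```

Request:
{"op": "step_arm", "data": {"rows": [[0.03, 0.018, 0, 0, 0, 0], [0.051, 0.0315, 0, 0, 0, 0], [0.051, 0.0315, -0.012, 0, 0, 0], [0.051, 0.0315, -0.024, 0, 0, 0], [0.051, 0.0315, -0.028, 0, 0, 0]]}}

```text
clock: 34.73
tcp_pos: [0.5339, -0.2309, 0.0577]
orientation: [0.111, -3.137, -0.0]
contact_force: [-0.4, -0.2, 0.1]
grip_width: 0.0002
gripper_force: 0.0
```

Run:
```python
from h import *
to(.5362,-.2301,.0465)
```

```text
t 34.73 tcp [ 0.5339 -0.2309  0.0577] yaw(y axis) deg 94.06 zaxis [-0.003  0.    -1.   ] F [-0.4 -0.2  0.1] w 0.0002 gf 0.0 q7 1.42
shift units [ 0.0038  0.0014 -0.0187] mm [  2.3   0.8 -11.2] yaw units 0.0000
```

Request:
{"op": "step_arm", "data": {"rows": [[0.001, 0, -0.006, 0, 0, 0], [0.001, 0, -0.012, 0, 0, 0], [0.001, 0, -0.018, 0, 0, 0], [0.001, 0, -0.022, 0, 0, 0], [0.001, 0, -0.022, 0, 0, 0]]}}

```text
clock: 35.15
tcp_pos: [0.5354, -0.2311, 0.0473]
orientation: [0.111, -3.137, 0.003]
contact_force: [-6.5, -0.7, 16.3]
grip_width: -0.0003
gripper_force: 7.7
```

Request:
{"op": "step_arm", "data": {"rows": [[0, 0, 0.015, 0, 0, 0], [0, 0, 0.035, 0, 0, 0], [0, 0, 0.05, 0, 0, 0], [-0.04, -0.0313, 0.05, 0, 0, 0], [-0.08, -0.0627, 0.05, 0, 0, 0]]}}

```text
clock: 35.57
tcp_pos: [0.4902, -0.2667, 0.0777]
orientation: [-0.118, 3.136, -0.0]
contact_force: [0.6, -1.7, -0.6]
grip_width: 0.0001
gripper_force: 0.0
```

Request:
{"op": "step_arm", "data": {"rows": [[-0.04, -0.0313, 0, 0, 0, 0], [-0.088, -0.0685, 0, 0, 0, 0], [-0.088, -0.0685, -0.012, 0, 0, 0], [-0.088, -0.0685, -0.024, 0, 0, 0], [-0.088, -0.0685, -0.028, 0, 0, 0]]}}

```text
clock: 35.98
tcp_pos: [0.4356, -0.3088, 0.0589]
orientation: [-0.111, 3.139, 0.001]
contact_force: [0.5, 0.3, 0.5]
grip_width: -0.0002
gripper_force: 0.0
```

Run:
```python
from h import *
to(.436,-.3088,.0465)
```

```text
t 35.98 tcp [ 0.4356 -0.3088  0.0589] yaw(y axis) deg 94.07 zaxis [ 0.     0.001 -1.   ] F [0.5 0.3 0.5] w -0.0002 gf 0.0 q7 1.60
shift units [ 0.0006 -0.     -0.0207] mm [  0.4  -0.  -12.4] yaw units 0.0000
```

Request:
{"op": "step_arm", "data": {"rows": [[0, 0, -0.006, 0, 0, 0], [0, 0, -0.012, 0, 0, 0], [0, 0, -0.018, 0, 0, 0], [0, 0, -0.022, 0, 0, 0], [0, 0, -0.022, 0, 0, 0]]}}

```text
clock: 36.4
tcp_pos: [0.4371, -0.3078, 0.0473]
orientation: [-0.116, 3.139, -0.001]
contact_force: [-3.2, 2.9, 13.5]
grip_width: 0.0001
gripper_force: 7.0
```

Request:
{"op": "step_arm", "data": {"rows": [[0, 0, 0.02, 0, 0, 0], [0, 0, 0.06, 0, 0, 0], [0, 0, 0.12, 0, 0, 0], [0, 0, 0.18, 0, 0, 0], [0, 0, 0.24, 0, 0, 0]]}}

```text
clock: 36.82
tcp_pos: [0.4356, -0.3081, 0.1915]
orientation: [0.115, -3.139, -0.002]
contact_force: [0.9, -1.2, 0.3]
grip_width: -0.0005
gripper_force: 0.0
```

Request:
{"op": "step_arm", "data": {"rows": [[0, 0, 0, 0, 0, 0], [0, 0, 0, 0, 0, 0], [0, 0, 0, 0, 0, 0]]}}

```text
clock: 37.07
tcp_pos: [0.4353, -0.3088, 0.1898]
orientation: [0.113, -3.139, 0.0]
contact_force: [0.5, -0.2, -0.3]
grip_width: -0.0001
gripper_force: 0.0
```

Run:
```python
from h import *
state();im=eyes.grab_frame("side");cv2.imwrite("pics/v9.png",cv2.resize(im[140:440,200:440,::-1],None,fx=2,fy=2,interpolation=2))
```

```text
t 37.07 tcp [ 0.4353 -0.3088  0.1898] yaw(y axis) deg 94.12 zaxis [-0.001 -0.    -1.   ] F [ 0.5 -0.2 -0.3] w -0.0001 gf 0.0 q7 1.77
```

View pics/v9.png

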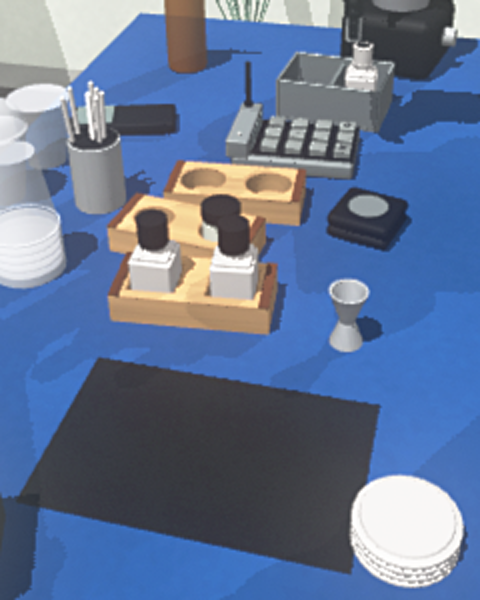

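Both square bottles (155,265 and 232,270) and the jar (220,215) are home in their blocks. The empty stands in the crate (362,70), the keys are up, and the bystanders have not moved.

```bash
python3 -c "
from bench import r
print(r.hand_in())"
```

```text
the job is handed in; nothing more can be done
None
```

The job is handed in at about 37 s on the robot's clock: the empty square bottle is in the crate, both capped square bottles and the jar are home in their blocks, and customer 381 was called. The hand-in returned no verdict, so I don't know how it was judged.

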